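Refill the double-latched cup dispenser and prime it

TASK

Refill the aluminium cup dispenser: swing the brass keeper fully aside, draw back the bolt that it blocks, slide the cover fully back and stand every stack of small plastic cups upright in the bay. Then slide the cover fully shut, shoot the bolt home, swing the keeper back behind the bolt, and finally push the plunger all the way down and let it spring up again. Leave the other things on the shelf where they stand.

Things in the scene. Friction and masses are not known exactly. Their poses are not given: they have to be found in the camera images.
- dispenser: fixed aluminium cup dispenser, 375 (x) by 320 mm (y), decks 85 mm above the table; its x points away from its front (robot side), y left, z up; origin at table height, at the middle of the shut cover. Front deck (x -145 to -70 mm) with keeper, bolt, plunger; open-topped bay; rear deck (x 65 to 230 mm) for the opened cover. An 18 mm tall bolt guide stands on the front deck at x -80, y 45 mm
- bay (a point): centre of the bay's floor (dispenser's axes), 12 mm above the table. Bay 135 mm in x, 290 mm in y, 73 mm deep, flat floor, upright walls; four stacks fit in a row along y, 56 mm or more apart, the gripper closing along the dispenser's x. Nothing overhangs it once the cover is fully back
- keeper (a joint): angle of the brass keeper, a flat arm on an upright pivot (at x -80, y -54 mm in the dispenser's frame): 0 = arm along the dispenser's +y, its end against the bolt's tail, blocking it; grows anticlockwise seen from above, to 1.6 rad = aside, arm towards -x (clear of the bolt's way from 1.5). Stays where left (1 N at the peg). Starts at 0 to 0.08. Cannot swing back while the bolt is drawn
- keeper_peg (a point): upright round brass peg, 12 mm diameter, near the end of the keeper's arm, 30 mm from the pivot axis; this point is on its axis 119 mm above the table; the peg stands from 99 to 129 mm above the table
- bolt (a joint): travel of the steel bolt: 0 = shot home through the cover's staple, grows as it is drawn along the dispenser's -y, up to 0.035 m; clear of the staple from 0.026. Stays where left (friction 1.5 N). The keeper at 0 lets it move under 6 mm
- bolt_peg (a point): upright round steel peg on the bolt, 12 mm diameter, 44 mm along the dispenser's y from the keeper peg when both are shut; this point is on its axis 121 mm above the table; the peg stands from 101 to 131 mm above the table
- cover (a joint): travel of the cover plate (140 by 300 mm): 0 = shut over the bay, grows as it slides along the dispenser's x, up to 0.160 m = fully back. Stays where left (friction 2 N). With the bolt home it moves under 6 mm. It can only be shut with the bolt drawn
- cover_grip (a point): black upright grip fin on top of the cover, 12 mm thick in the dispenser's x, 60 mm long in y; on the left half of the cover (y 85 mm); this point is in its middle, 115 mm above the table; the fin stands from 93 to 123 mm above the table
- plunger (a joint): travel of the sprung plunger: 0 = up, grows as it is pushed down, up to 0.026 m = fully down. About 2.4 N to start, 10 N when fully down; it springs back up by itself
- plunger_top (a point): centre of the top face of the plunger's round black cap, 32 mm diameter, 129 mm above the table when up; on the front deck at x -110, y -105 mm in the dispenser's frame
- stack1: a stack of nested small white plastic cups: straight ribbed cylinder, mouths up, 50 mm diameter, 66 mm tall, 30 to 65 g; origin at the centre of its underside, z up along its axis. None from the start means this stack is absent (2 to 4 are there)
- stack2: a stack of nested small white plastic cups: straight ribbed cylinder, mouths up, 50 mm diameter, 66 mm tall, 30 to 65 g; origin at the centre of its underside, z up along its axis. None from the start means this stack is absent (2 to 4 are there)
- stack3: a stack of nested small white plastic cups: straight ribbed cylinder, mouths up, 50 mm diameter, 66 mm tall, 30 to 65 g; origin at the centre of its underside, z up along its axis. None from the start means this stack is absent (2 to 4 are there)
- stack4: a stack of nested small white plastic cups: straight ribbed cylinder, mouths up, 50 mm diameter, 66 mm tall, 30 to 65 g; origin at the centre of its underside, z up along its axis. None from the start means this stack is absent (2 to 4 are there)
- jar: bystander: small glass jar with a metal cap, 54 mm diameter, 70 mm tall; origin centre of underside
- sugar_bowl: bystander: small white ceramic bowl, 64 mm diameter, 40 mm tall; origin centre of underside
- shaker: bystander: steel shaker with a domed top, 42 mm diameter, 62 mm tall; origin centre of underside
- tea_tin: bystander: plain copper tin, 52 mm diameter, 50 mm tall; origin centre of underside
- ceramic_cups: bystander: stack of wide flared white ceramic cups, 80 mm diameter, 126 mm tall, right of the dispenser, not to be loaded; origin centre of underside
- canister: bystander: yellow plastic canister with twist cap, 114 mm diameter, 164 mm tall; origin centre of underside
There are look-alikes about, which are no part of the job. Leave any pink or turquoise look-alike of the stack2 alone.

How it is judged:
On the way, in this order (a step that is already met when the one before it is completed fails the run):
1. the keeper is swung aside (value of joint keeper above 1.2 rad), for 0.2 s.
2. the bolt is drawn back clear of the staple (value of joint bolt above 0.03 m), for 0.2 s.
3. the cover is slid fully back (value of joint cover above 0.15 m), for 0.2 s.
4. every stack of plastic cups stands upright on the bay's floor, let go (x of stack1 in the frame of bay between -0.065 and 0.065 m and y of stack1 in the frame of bay between -0.145 and 0.145 m and z of stack1 in the frame of bay between -0.006 and 0.006 m and angle between each of stack1, stack2, stack3, stack4's own z axis and vertical below 0.15 rad and x of stack2 in the frame of bay between -0.065 and 0.065 m and y of stack2 in the frame of bay between -0.145 and 0.145 m and z of stack2 in the frame of bay between -0.006 and 0.006 m and x of stack3 in the frame of bay between -0.065 and 0.065 m and y of stack3 in the frame of bay between -0.145 and 0.145 m and z of stack3 in the frame of bay between -0.006 and 0.006 m and x of stack4 in the frame of bay between -0.065 and 0.065 m and y of stack4 in the frame of bay between -0.145 and 0.145 m and z of stack4 in the frame of bay between -0.006 and 0.006 m and contact force between the fingers and stack1 below 0.1 N and contact force between the fingers and stack2 below 0.1 N and contact force between the fingers and stack3 below 0.1 N and contact force between the fingers and stack4 below 0.1 N), for 0.2 s.
5. the cover is shut (value of joint cover below 0.006 m), for 0.2 s.
6. the bolt is shot home (value of joint bolt below 0.006 m), for 0.2 s.
7. the keeper is back behind the bolt (value of joint keeper below 0.15 rad), for 0.2 s.
8. the plunger is pushed all the way down (value of joint plunger above 0.022 m), for 0.1 s.
At the end, for the whole second after the job is handed in: Every stack of plastic cups stands upright (within 0.15 rad) on the bay's floor; the cover is within 6 mm of shut, the bolt within 6 mm of home, the keeper within 0.15 rad of its shut position, and the plunger, having been pushed at least 22 mm down after that, is up again (within 4 mm) (all of step 4 and value of joint each of cover, bolt below 0.006 m and value of joint keeper below 0.15 rad and value of joint plunger below 0.004 m); the robot touches nothing.
It fails at once if a bystander is shoved more than 4 cm or tipped over (distance of any of jar, sugar_bowl, shaker, tea_tin, ceramic_cups, canister from where it was at the start of the episode above 0.04 m or angle between any of jar, sugar_bowl, shaker, tea_tin, ceramic_cups, canister's own z axis and vertical above 0.5 rad).
Of stack1, stack2, stack3, stack4 only 2 to 4 are there at a start; the rules pass over those that are not, and their reading is None.
At some moment in a run one of stack1, stack2, stack3, stack4 may be knocked a few centimetres aside while the robot is not near it.
It also fails if it takes over 210 s, if anything falls off the work surface, if the arm or the gripper's body presses on something with over 40 N, if the wrist force passes 120 N, or if a joint passes its speed limit or range.

ROBOT

A 6-joint arm with a two-finger parallel gripper is mounted at the origin on the work surface. World frame = base frame: x ahead of the robot, y to its left, z up, the work surface at z = 0. Lengths are in m, angles in rad, forces in N, time in s.
With the tool pointing down it reaches from about 0.275 to 0.85 m from the base axis. Payload 5.2 kg.
Tool frame: the origin (TCP) lies on the centre line of the jaws, within the pads' length; the fingertips stand ahead of it and the grasp point (between the pads) lies 11 mm behind it (manip.nose_length is the z of the fingertips in the tool frame, in m); z points along the fingers, y is the line along which they close (so a half turn about z gives the same grasp; the last joint's range is limited). The gripper opens to 85 mm and grips with 20 to 120 N. Pads are 22 mm wide; open, the fingers measure 114 mm over their backs; the gripper's body (76 mm by 85 mm) begins 54 mm behind the grasp point. The pads swing forward as they close: fully open they stand 13 mm farther back than shut.
Start: joints at [1, 0.259, 1.535, -0, 1.348, -0.203], TCP at [0.198, 0.513, 0.239] pointing down, gripper open.
Joint ranges: [-3.14, 3.14], [-0.91, 2.08], [0.19, 2.58], [-1.22, 4.36], [0.22, 2.71], [-3.12, 3.12]. Speed limits (rad/s): [2.57, 2.57, 3.14, 3.14, 3.14, 3.14].

INTERFACE

Orientations are given as a unit quaternion [x, y, z, w].
In Python, from bench import manip, imaging gives the robot as it stands.
- The arm moves only by the tool arm_command, never from a script. Its argument "rows" is a list of rows, each an object with "dp": the shift along the tool's x, y, z in m, a list of three; "dr": the turn, a rotation vector about the tool's x, y, z in degrees, a list of three. A call has 1 to 20 rows; each row shifts and turns the commanded pose from where the row before left it, along the tool's axes as they then stand; what a row does not reach is not made up. A row lasts 1/10 s, in which the tool goes at most 50 mm and 8.59 degrees, less where a joint would pass 70% of its speed; a pose out of reach is approached as far as the arm can. A call with a gripper value outside its range is refused whole. "jaw" is the closure in counts, from 0 (fully open) to 255 (shut), set as the call begins (left out, the last holds). The fingers move at their own pace and stop on an object; "squeeze" is the grip in N (left out, the last holds). Time passes only in rows, so rows that do not move let the fingers close. It gives the time, the measured TCP pose, the force, the opening and the grip force at its end, in the units of the state.
- manip.get_obs(): the state, without advancing time (a new reading comes with each control period).
- imaging.get_image(name): name is "side" or "top"; returns a dict with "pixels" (420x560x3 uint8, red, green, blue), "fx", "fy", "cx", "cy" (pixels), "pose" (4x4, takes a point from camera to world coordinates). Camera axes: x right, y down, z forward; pixel columns grow to the right and rows downward; lengths in m; the calibration is good to about 2 mm. A picture is of the moment at which its call begins. There is no depth.
- manip.close_job(): hands the job in; it is judged then, once.
Trained networks look in the newest picture that a camera, given by its name, has taken for a name from the list of things; names that differ only in an ending like _2 or _b are one class to them, and where a whole thing is asked for, a point or a joint stands for the part that bears it (a point fixed in the world has none). Each returns a list of dicts, best first, with "p" (0 to 1); they miss things now and then, are a little off and sometimes report something else, mostly with a low value. They report only what shows in the picture. A call takes as long as a camera call. They do not tell look-alikes from the thing itself.
- imaging.spot_in(target, camera): "at" ([column, row] in pixels, amid what is visible of it).
The state is a dict: "t": time; "joint_positions": joint angles; "joint_vel": joint speeds; "effort": joint torques, N m; "ee_pos": TCP position; "orientation": TCP orientation; "force": force on the tool from outside, world axes, zero at the start; "wrist_torque": the same for the moment, N m; "gripper_width": opening from 0.0 (shut) to 1.0 (fully open); "grip_force": force on a finger pad.
Only numpy, scipy, OpenCV 4.12 (cv2) and the standard library are available. Lean on these libraries where they do the work, as an engineer would, in place of code of your own. Each camera call takes 0.05 s, during which the arm holds its last target. There are 200 camera calls.

## Working session

There is one attempt and no reset: what is moved stays moved. The work goes in short steps, Python scripts to look and compute and a tool call to move; the robot and the scene stay as the last step left them, time stands still between calls to the robot, and variables do not carry over. Pictures are saved under pics/ and viewed, at most 14 in all, crops included, and the job is handed in when it is done.

Besides the shell and the picture viewer there is one more tool, called after "Emit:" as name(argument=value, ...), one argument or row to a line, values as JSON. arm_command: Moves the arm, as the interface text tells. Its arguments: {"type":"object","properties":{"rows":{"type":"array","items":{"type":"object","properties":{"dp":{"type":"array","items":{"type":"number"}},"dr":{"type":"array","items":{"type":"number"}}}}},"jaw":{"type":"number"},"squeeze":{"type":"number"}},"required":["rows"]}

```bash
ls; mkdir -p pics; cat > h.py <<'E'
import numpy as np, cv2
from bench import manip, imaging
from scipy.spatial.transform import Rotation as R
def ray(im,px):
    T=np.array(im["pose"]); d=np.array([(px[0]-im["cx"])/im["fx"],(px[1]-im["cy"])/im["fy"],1])
    return T[:3,3],T[:3,:3]@d
def at_z(im,px,z):
    o,d=ray(im,px); return o+d*(z-o[2])/d[2]
def proj(im,p):
    T=np.array(im["pose"]); c=T[:3,:3].T@(np.array(p)-T[:3,3])
    return np.array([im["fx"]*c[0]/c[2]+im["cx"],im["fy"]*c[1]/c[2]+im["cy"]])
def save(im,name,crop=None,s=1):
    a=im["pixels"][:,:,::-1]
    if crop: x0,y0,x1,y1=crop; a=a[y0:y1,x0:x1]
    cv2.imwrite("pics/"+name,cv2.resize(a,None,fx=s,fy=s,interpolation=cv2.INTER_CUBIC))
E
python3 - <<'E'
from h import *
np.set_printoptions(precision=3,suppress=True)
Z=dict(keeper_peg=.119,bolt_peg=.121,cover_grip=.115,plunger_top=.129,stack1=.04,jar=.035,sugar_bowl=.02,shaker=.03,tea_tin=.025,ceramic_cups=.063,canister=.08)
for c in("top","side"):
    im=imaging.get_image(c); save(im,c+"0.png")
    print(c,im["fx"],np.array(im["pose"]))
    for n,z in Z.items():
        for d in imaging.spot_in(n,c)[:7 if n=="stack1" else 2]:
            print(n,np.round(d["at"]),round(d["p"],2),at_z(im,d["at"],z))
o=manip.get_obs(); print(o["ee_pos"],o["orientation"],o["t"],manip.nose_length)
E
```

```text
pics
top 533.4492387716804 [[-0.027 -0.99   0.14   0.315]
 [-1.     0.027  0.003  0.007]
 [-0.007 -0.14  -0.99   1.937]
 [ 0.     0.     0.     1.   ]]
keeper_peg [349. 249.] 0.63 [ 0.438 -0.214  0.119]
keeper_peg [316. 236.] 0.54 [ 0.484 -0.103  0.119]
bolt_peg [313. 239.] 0.65 [ 0.474 -0.093  0.121]
bolt_peg [203. 232.] 0.56 [0.51  0.281 0.121]
cover_grip [316. 214.] 0.67 [ 0.562 -0.105  0.115]
plunger_top [350. 246.] 0.61 [ 0.447 -0.219  0.129]
stack1 [236. 201.] 0.74 [0.627 0.176 0.04 ]
stack1 [234. 257.] 0.73 [0.426 0.186 0.04 ]
stack1 [211. 186.] 0.68 [0.685 0.264 0.04 ]
stack1 [252. 175.] 0.6 [0.72  0.116 0.04 ]
stack1 [235. 227.] 0.52 [0.532 0.179 0.04 ]
jar [203. 259.] 0.74 [0.422 0.296 0.035]
sugar_bowl [170. 228.] 0.69 [0.538 0.417 0.02 ]
shaker [199. 232.] 0.4 [0.517 0.309 0.03 ]
tea_tin [139. 228.] 0.56 [0.541 0.527 0.025]
ceramic_cups [427. 241.] 0.55 [ 0.46  -0.496  0.063]
side 516.1774345962133 [[-0.992 -0.082  0.097  0.391]
 [-0.127  0.607 -0.784  1.317]
 [ 0.006 -0.79  -0.613  1.1  ]
 [ 0.     0.     0.     1.   ]]
bolt_peg [312. 182.] 0.44 [ 0.474 -0.077  0.121]
cover_grip [290. 182.] 0.83 [ 0.549 -0.077  0.115]
cover_grip [278. 194.] 0.53 [ 0.58  -0.004  0.115]
stack1 [286. 249.] 0.84 [0.531 0.17  0.04 ]
stack1 [253. 244.] 0.84 [0.632 0.163 0.04 ]
stack1 [227. 267.] 0.69 [0.689 0.268 0.04 ]
stack1 [322. 259.] 0.62 [0.418 0.199 0.04 ]
jar [322. 277.] 0.7 [0.414 0.268 0.035]
sugar_bowl [276. 315.] 0.95 [0.525 0.411 0.02 ]
sugar_bowl [313. 186.] 0.54 [ 0.478 -0.195  0.02 ]
shaker [328. 161.] 0.63 [ 0.436 -0.353  0.03 ]
shaker [288. 283.] 0.6 [0.508 0.299 0.03 ]
tea_tin [267. 347.] 0.91 [0.535 0.52  0.025]
ceramic_cups [326. 131.] 0.87 [ 0.454 -0.527  0.063]
canister [284. 134.] 0.93 [ 0.617 -0.447  0.08 ]
[0.198 0.513 0.239] [ 0.183  0.983 -0.    -0.   ] 1.2 0.008
```

```bash
python3 - <<'E'
from h import *
im=imaging.get_image("top"); save(im,"top1.png",(120,130,460,320),2.35)
im=imaging.get_image("side"); save(im,"side1.png",(190,110,420,380),2.2)
E
```

```text
(no output)
```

View pics/top1.png

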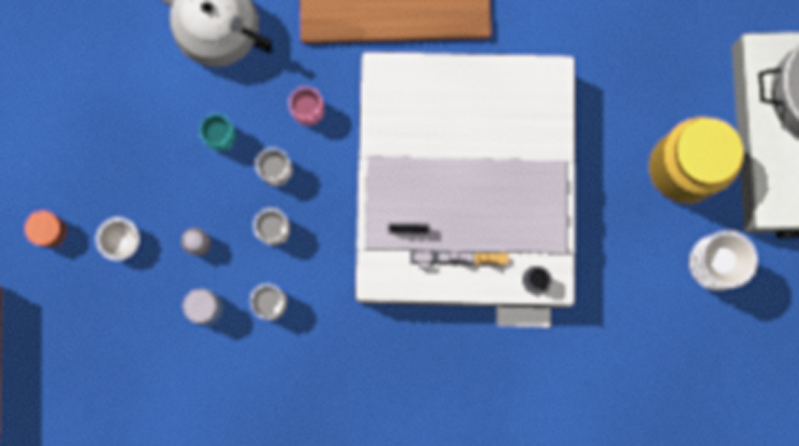

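View pics/side1.png

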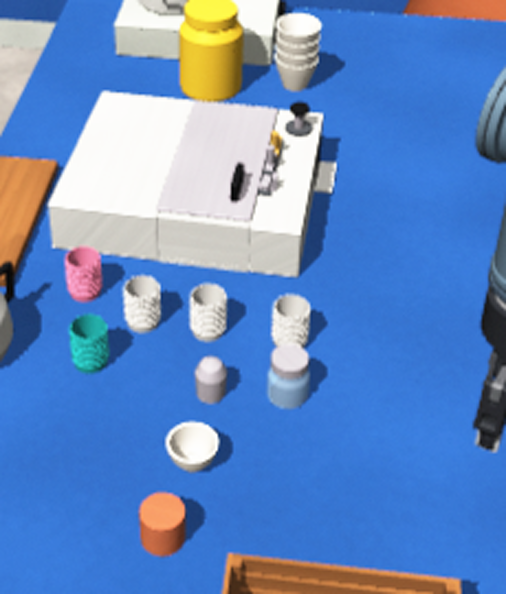

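Top view (full-image pixels): the white ribbed stacks are at (236,201), (235,227) and (234,257). Possible mix-ups are the pink stack (250,175), turquoise stack (212,186), sugar bowl (170,231), shaker (203,232) and ceramic cups (427,241). The three white ones fit the description. The plunger is at (349,248), the fin at (294,227), and the keeper and bolt row at about row 239.

```bash
python3 - <<'E'
from h import *
from scipy.optimize import least_squares
np.set_printoptions(precision=4,suppress=True)
t=imaging.get_image("top"); s=imaging.get_image("side")
f=lambda x,y:(120+x/2.35,130+y/2.35)
g=lambda x,y:(190+x/2.2,110+y/2.2)
# (camera,pixel,x offset,y,z); dispenser corners, plunger; fin separately
P=[(t,f(357,301),-.145,.16,.085),(t,f(574,305),-.145,-.16,.085),(t,f(362,53),.23,.16,.085),(t,f(574,57),.23,-.16,.085),
(t,f(538,278),-.11,-.105,.129),(s,g(299,108),-.11,-.105,.129),(s,g(323,113),-.145,-.16,.085)]
def W(q,x,y,z):
    c,n=np.cos(q[2]),np.sin(q[2]); return np.array([q[0]+c*x-n*y,q[1]+n*x+c*y,z])
r=least_squares(lambda q:np.concatenate([proj(c,W(q,x,y,z))-p for c,p,x,y,z in P]),[.55,-.1,0],loss="soft_l1")
q=r.x; print(q,np.degrees(q[2])); print(r.fun.reshape(-1,2))
np.save("q.npy",q)
print("fin top",at_z(t,f(409,229),.12),"side",at_z(s,g(237,182),.108))
for n,p in dict(kp=(-.08,-.024,.119),bp=(-.08,.02,.121),pl=(-.11,-.105,.129),bay=(0,0,.012)).items(): print(n,W(q,*p),proj(t,W(q,*p)),proj(s,W(q,*p)))
save(t,"top2.png",(280,210,370,275),8); 
save(s,"side2.png",(280,145,345,215),8)
E
```

```text
[ 0.553  -0.116  -0.0478] -2.738469126637684
[[-0.3949 -0.1933]
 [-0.245   0.0342]
 [-0.021  -0.1442]
 [-0.3004 -0.144 ]
 [ 0.7119  0.1698]
 [ 0.2694 -0.8246]
 [ 0.0465  0.0985]]
fin top [ 0.5159 -0.0297  0.12  ] side [ 0.5173 -0.0287  0.108 ]
kp [ 0.472  -0.1361  0.119 ] [325.5816 239.4037] [314.5117 172.5722]
bp [ 0.4741 -0.0922  0.121 ] [312.7223 239.0875] [312.8094 179.3889]
pl [ 0.4381 -0.2156  0.129 ] [349.648  248.4677] [326.1785 158.2663]
bay [ 0.553 -0.116  0.012] [316.9735 219.9142] [289.7011 199.3945]
```

View pics/top2.png

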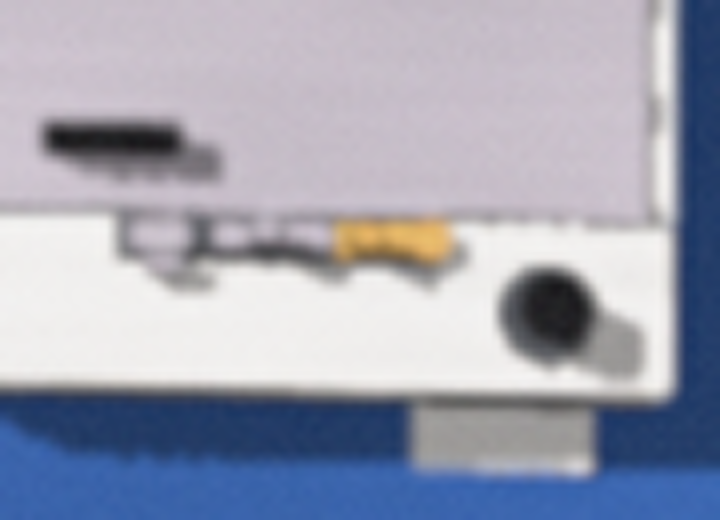

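View pics/side2.png

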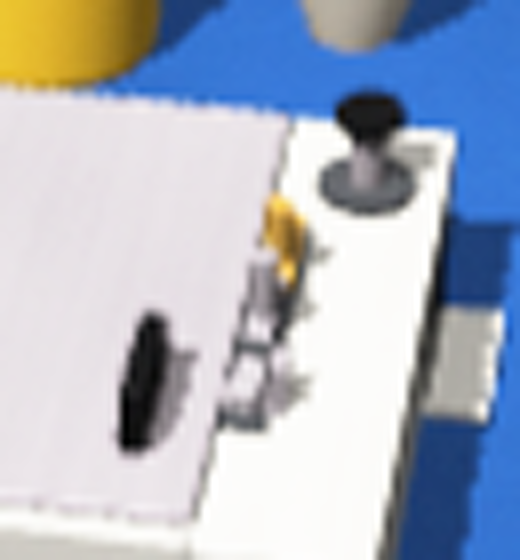

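The top crop shows the brass keeper at columns 322–337, row 240, the bolt to its left and the plunger at (349,248). All agree with the fitted dispenser pose, so I'm setting out.

Emit:
arm_command(
  jaw=130,
  squeeze=25,
  rows=[
    {"dr":[0,0,7.95]},
    {"dr":[0,0,7.95]},
    {"dr":[0,0,7.95]},
    {"dr":[0,0,7.95]},
    {"dr":[0,0,7.95]},
    {"dr":[0,0,7.95]},
    {"dr":[0,0,7.95]},
    {"dr":[0,0,7.95]},
    {"dr":[0,0,7.95]},
  ],
)

```text
invalid input
```

Emit:
arm_command(
  rows=[
    {"dp":[-0.0397,0.019,0]},
    {"dp":[-0.0397,0.019,0]},
    {"dp":[-0.0397,0.019,0]},
    {"dp":[-0.0397,0.019,0]},
    {"dp":[-0.0397,0.019,0]},
    {"dp":[-0.0397,0.019,0]},
    {"dp":[-0.0397,0.019,0]},
    {"dp":[-0.0397,0.019,0]},
    {"dp":[-0.0397,0.019,0]},
    {"dp":[-0.0397,0.019,0]},
    {"dp":[-0.0397,0.019,0]},
    {"dp":[-0.0397,0.019,0]},
    {"dp":[-0.0397,0.019,0]},
    {"dp":[-0.0397,0.019,0]},
    {"dp":[-0.0397,0.019,0]},
    {"dp":[-0.0397,0.019,0]},
    {},
    {},
  ],
)

```text
invalid input
```

```bash
cat >> h.py <<'E'
q=np.load("q.npy")
def W(x,y,z):
    c,n=np.cos(q[2]),np.sin(q[2]); return np.array([q[0]+c*x-n*y,q[1]+n*x+c*y,z])
def D(p):
    c,n=np.cos(q[2]),np.sin(q[2]); a,b=p[0]-q[0],p[1]-q[1]; return np.array([c*a+n*b,-n*a+c*b,p[2]])
def tcp():
    o=manip.get_obs(); m=R.from_quat(o["orientation"]).as_matrix()
    print("t %.1f"%o["t"],"TCP disp",D(o["ee_pos"]).round(4),"ytool yaw rel",np.degrees(np.arctan2(m[1,1],m[0,1])-q[2]).round(2),"w",round(o["gripper_width"],3),"gf",round(o["grip_force"],1),"F",np.round(o["force"],1),"q",np.round(o["joint_positions"],2))
    return D(o["ee_pos"])
E
python3 -c "
from h import *
tcp()"
```

```text
t 1.4 TCP disp [-0.3849  0.6115  0.2393] ytool yaw rel 71.66 w 1.002 gf 0.0 F [0.1 0.6 0.2] q [ 1.    0.26  1.54 -0.    1.35 -0.2 ]
```

Both keys seem to be required in every row.

Emit:
arm_command(
  jaw=130,
  squeeze=25,
  rows=[
    {"dp":[0,0,0],"dr":[0,0,7.95]},
    {"dp":[0,0,0],"dr":[0,0,7.95]},
    {"dp":[0,0,0],"dr":[0,0,7.95]},
    {"dp":[0,0,0],"dr":[0,0,7.95]},
    {"dp":[0,0,0],"dr":[0,0,7.95]},
    {"dp":[0,0,0],"dr":[0,0,7.95]},
    {"dp":[0,0,0],"dr":[0,0,7.95]},
    {"dp":[0,0,0],"dr":[0,0,7.95]},
    {"dp":[0,0,0],"dr":[0,0,7.95]},
  ],
)

```text
t: 2.3
ee_pos: [0.1977, 0.5132, 0.2393]
orientation: [0.725, 0.689, 0.0, -0.0]
force: [0.0, -0.0, -0.1]
gripper_width: 0.488
grip_force: 0.0
```

Emit:
arm_command(
  rows=[
    {"dp":[-0.0397,0.019,0],"dr":[0,0,0]},
    {"dp":[-0.0397,0.019,0],"dr":[0,0,0]},
    {"dp":[-0.0397,0.019,0],"dr":[0,0,0]},
    {"dp":[-0.0397,0.019,0],"dr":[0,0,0]},
    {"dp":[-0.0397,0.019,0],"dr":[0,0,0]},
    {"dp":[-0.0397,0.019,0],"dr":[0,0,0]},
    {"dp":[-0.0397,0.019,0],"dr":[0,0,0]},
    {"dp":[-0.0397,0.019,0],"dr":[0,0,0]},
    {"dp":[-0.0397,0.019,0],"dr":[0,0,0]},
    {"dp":[-0.0397,0.019,0],"dr":[0,0,0]},
    {"dp":[-0.0397,0.019,0],"dr":[0,0,0]},
    {"dp":[-0.0397,0.019,0],"dr":[0,0,0]},
    {"dp":[-0.0397,0.019,0],"dr":[0,0,0]},
    {"dp":[-0.0397,0.019,0],"dr":[0,0,0]},
    {"dp":[-0.0397,0.019,0],"dr":[0,0,0]},
    {"dp":[-0.0397,0.019,0],"dr":[0,0,0]},
    {"dp":[0,0,0],"dr":[0,0,0]},
    {"dp":[0,0,0],"dr":[0,0,0]},
  ],
)

```text
t: 4.1
ee_pos: [0.4722, -0.1358, 0.2389]
orientation: [0.724, 0.69, -0.0, -0.001]
force: [-1.0, 0.1, 0.9]
gripper_width: 0.487
grip_force: 0.0
```

```bash
python3 -c "
from h import *
tcp()"
```

```text
t 4.1 TCP disp [-0.0798 -0.0237  0.2389] ytool yaw rel -0.01 w 0.487 gf 0.0 F [-1.   0.1  0.9] q [-0.51  0.15  1.67  0.    1.32 -0.46]
```

Emit:
arm_command(
  squeeze=20,
  rows=[
    {"dp":[0,0,0.03],"dr":[0,0,0]},
    {"dp":[0,0,0.03],"dr":[0,0,0]},
    {"dp":[0,0,0.03],"dr":[0,0,0]},
    {"dp":[0,0,0.02],"dr":[0,0,0]},
    {"dp":[0,0,0.017],"dr":[0,0,0]},
    {"dp":[0,0,0],"dr":[0,0,0]},
    {"dp":[0,0,0],"dr":[0,0,0]},
  ],
)

```text
t: 4.8
ee_pos: [0.4721, -0.1341, 0.1128]
orientation: [0.723, 0.691, 0.0, -0.0]
force: [0.5, -0.3, 0.8]
gripper_width: 0.489
grip_force: 0.0
```

```bash
python3 - <<'E'
from h import *
tcp()
im=imaging.get_image("side"); save(im,"side3.png",(270,130,370,220),7)
E
```

```text
t 4.8 TCP disp [-0.0799 -0.022   0.1128] ytool yaw rel 0.19 w 0.489 gf 0.0 F [ 0.5 -0.3  0.8] q [-0.5   0.28  1.85  0.    1.01 -0.46]
```

View pics/side3.png

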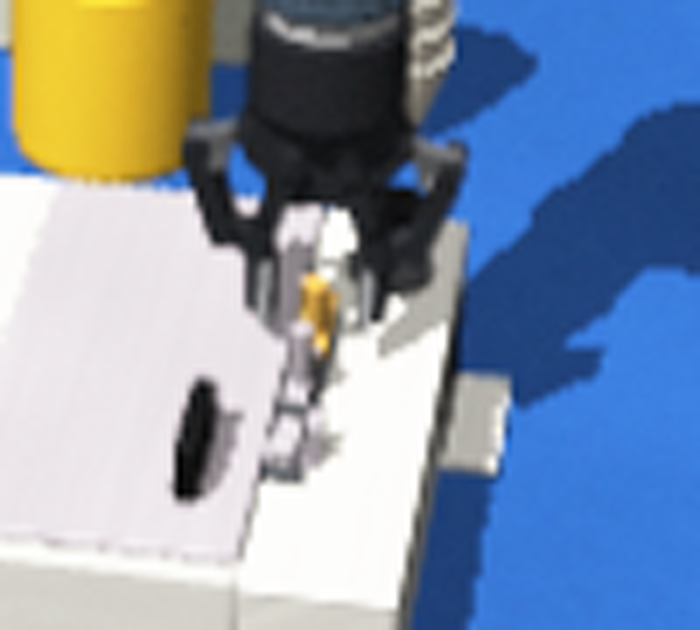

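The jaws straddle the brass keeper, with its peg at about (315,174). Closing now.

Emit:
arm_command(
  jaw=255,
  squeeze=20,
  rows=[
    {"dp":[0,0,0],"dr":[0,0,0]},
    {"dp":[0,0,0],"dr":[0,0,0]},
    {"dp":[0,0,0],"dr":[0,0,0]},
    {"dp":[0,0,0],"dr":[0,0,0]},
    {"dp":[0,0,0],"dr":[0,0,0]},
    {"dp":[0,0,0],"dr":[0,0,0]},
    {"dp":[0,0,0],"dr":[0,0,0]},
  ],
)

```text
t: 5.55
ee_pos: [0.473, -0.1353, 0.1133]
orientation: [0.723, 0.691, 0.0, 0.001]
force: [-0.6, 1.2, 7.0]
gripper_width: 0.13
grip_force: 20.5
```

```bash
python3 -c "
from h import *
tcp()"
```

```text
t 5.5 TCP disp [-0.0791 -0.0231  0.1133] ytool yaw rel 0.1 w 0.13 gf 20.5 F [-0.6  1.2  7. ] q [-0.51  0.28  1.84  0.    1.01 -0.46]
```

Emit:
arm_command(
  rows=[
    {"dp":[0,0,-0.002],"dr":[0,0,0]},
    {"dp":[-0.0004,-0.0047,0],"dr":[0,0,0]},
    {"dp":[-0.0011,-0.0046,0],"dr":[0,0,0]},
    {"dp":[-0.0018,-0.0044,0],"dr":[0,0,0]},
    {"dp":[-0.0025,-0.004,0],"dr":[0,0,0]},
    {"dp":[-0.0031,-0.0036,0],"dr":[0,0,0]},
    {"dp":[-0.0036,-0.0031,0],"dr":[0,0,0]},
    {"dp":[-0.004,-0.0025,0],"dr":[0,0,0]},
    {"dp":[-0.0044,-0.0018,0],"dr":[0,0,0]},
    {"dp":[-0.0046,-0.0011,0],"dr":[0,0,0]},
    {"dp":[-0.0047,-0.0004,0],"dr":[0,0,0]},
    {"dp":[-0.002,0,0],"dr":[0,0,0]},
    {"dp":[0,0,0],"dr":[0,0,0]},
    {"dp":[0,0,0],"dr":[0,0,0]},
    {"dp":[0,0,0],"dr":[0,0,0]},
  ],
)

```text
t: 7.05
ee_pos: [0.4428, -0.1614, 0.1142]
orientation: [0.724, 0.69, 0.004, -0.001]
force: [13.4, 18.9, -1.1]
gripper_width: 0.13
grip_force: 20.5
```

```bash
python3 -c "
from h import *
tcp()"
```

```text
t 7.0 TCP disp [-0.1079 -0.0506  0.1142] ytool yaw rel 0.02 w 0.13 gf 20.5 F [13.4 18.9 -1.1] q [-0.59  0.25  1.89  0.01  1.   -0.55]
```

Emit:
arm_command(
  jaw=150,
  rows=[
    {"dp":[0,0.0015,0],"dr":[0,0,0]},
    {"dp":[0,0,0],"dr":[0,0,0]},
    {"dp":[0,0,0],"dr":[0,0,0]},
    {"dp":[0,0,0],"dr":[0,0,0]},
    {"dp":[0,0,-0.03],"dr":[0,0,0]},
    {"dp":[0,0,-0.03],"dr":[0,0,0]},
    {"dp":[0.02,0.03,-0.03],"dr":[0,0,0]},
    {"dp":[0.033,0,0],"dr":[0,0,0]},
    {"dp":[0,0,0],"dr":[0,0,0]},
    {"dp":[0,0,0],"dr":[0,0,0]},
  ],
)

```text
t: 8.05
ee_pos: [0.4742, -0.1143, 0.2042]
orientation: [0.723, 0.691, -0.0, -0.0]
force: [-0.6, -0.5, -1.1]
gripper_width: 0.411
grip_force: 0.0
```

```bash
python3 - <<'E'
from h import *
tcp()
im=imaging.get_image("side"); save(im,"side4.png",(270,130,370,220),7)
a=im["pixels"].astype(int); m=(a[:,:,0]-a[:,:,2]>70)&(a[:,:,0]-a[:,:,1]<90); ys,xs=np.nonzero(m[155:200,295:335]); print("gold",xs.mean()+295,ys.mean()+155,len(xs))
for th in(0,.08,1.2,1.4,1.5,1.6): print(th,proj(im,W(-.08-.03*np.sin(th),-.054+.03*np.cos(th),.115)),proj(im,W(-.08,-.054,.095)))
E
```

```text
t 8.1 TCP disp [-0.0788 -0.0021  0.2042] ytool yaw rel 0.19 w 0.411 gf 0.0 F [-0.6 -0.5 -1.1] q [-0.47  0.18  1.73 -0.    1.23 -0.42]
gold 320.6235294117647 171.9764705882353 85
0 [314.46415006 173.55084618] [315.36079401 173.54378301]
0.08 [315.1691233  173.60781592] [315.36079401 173.54378301]
1.2 [323.32053949 171.29163626] [315.36079401 173.54378301]
1.4 [323.98340615 170.41192189] [315.36079401 173.54378301]
1.5 [324.18903047 169.94603449] [315.36079401 173.54378301]
1.6 [324.3081539  169.46909817] [315.36079401 173.54378301]
```

View pics/side4.png

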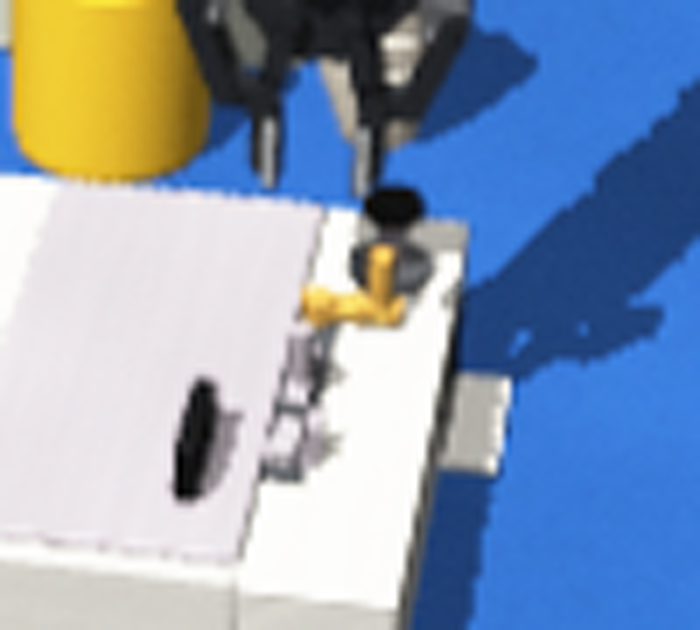

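The keeper arm now points towards the robot, with its peg at about (324,168), which is roughly 1.5 rad. Next is the bolt peg at about (313,179).

Emit:
arm_command(
  rows=[
    {"dp":[0.022,-0.001,0],"dr":[0,0,0]},
    {"dp":[0,0,0.03],"dr":[0,0,0]},
    {"dp":[0,0,0.03],"dr":[0,0,0]},
    {"dp":[0,0,0.019],"dr":[0,0,0]},
    {"dp":[0,0,0.008],"dr":[0,0,0]},
    {"dp":[0,0,0],"dr":[0,0,0]},
    {"dp":[0,0,0],"dr":[0,0,0]},
  ],
)

```text
t: 8.8
ee_pos: [0.475, -0.0932, 0.1179]
orientation: [0.723, 0.69, 0.0, 0.0]
force: [0.2, -0.9, 0.3]
gripper_width: 0.414
grip_force: 0.0
```

Emit:
arm_command(
  jaw=255,
  rows=[
    {"dp":[0,0,0],"dr":[0,0,0]},
    {"dp":[0,0,0],"dr":[0,0,0]},
    {"dp":[0,0,0],"dr":[0,0,0]},
    {"dp":[0,0,0],"dr":[0,0,0]},
    {"dp":[0,0,0],"dr":[0,0,0]},
    {"dp":[0,0,0],"dr":[0,0,0]},
  ],
)

```text
t: 9.4
ee_pos: [0.4765, -0.0931, 0.1185]
orientation: [0.723, 0.691, 0.001, 0.002]
force: [4.7, -0.5, 1.7]
gripper_width: 0.13
grip_force: 21.8
```

```bash
python3 -c "
from h import *
tcp()"
```

```text
t 9.4 TCP disp [-0.0776  0.0192  0.1185] ytool yaw rel 0.12 w 0.13 gf 21.8 F [ 4.7 -0.5  1.7] q [-0.42  0.26  1.86  0.    1.02 -0.38]
```

Emit:
arm_command(
  rows=[
    {"dp":[-0.005,0.0015,0],"dr":[0,0,0]},
    {"dp":[-0.007,0,0],"dr":[0,0,0]},
    {"dp":[-0.007,0,0],"dr":[0,0,0]},
    {"dp":[-0.007,0,0],"dr":[0,0,0]},
    {"dp":[-0.006,0,0],"dr":[0,0,0]},
    {"dp":[-0.004,0,0],"dr":[0,0,0]},
    {"dp":[0,0,0],"dr":[0,0,0]},
    {"dp":[0,0,0],"dr":[0,0,0]},
    {"dp":[0,0,0],"dr":[0,0,0]},
  ],
)

```text
t: 10.3
ee_pos: [0.4749, -0.1267, 0.1184]
orientation: [0.723, 0.691, 0.001, -0.001]
force: [2.8, 7.9, 8.7]
gripper_width: 0.128
grip_force: 22.4
```

```bash
python3 -c "
from h import *
tcp()"
```

```text
t 10.3 TCP disp [-0.0776 -0.0145  0.1184] ytool yaw rel 0.1 w 0.128 gf 22.4 F [2.8 7.9 8.7] q [-0.49  0.27  1.84  0.    1.03 -0.45]
```

Emit:
arm_command(
  jaw=150,
  rows=[
    {"dp":[0,0,0],"dr":[0,0,0]},
    {"dp":[0,0,0],"dr":[0,0,0]},
    {"dp":[0,0,0],"dr":[0,0,0]},
    {"dp":[0,0,-0.03],"dr":[0,0,0]},
    {"dp":[0,0,-0.03],"dr":[0,0,0]},
    {"dp":[0.033,0.012,0],"dr":[0,0,0]},
    {"dp":[0.033,0.013,0],"dr":[0,0,0]},
    {"dp":[0.033,0.013,0],"dr":[0,0,0]},
    {"dp":[0,0,0],"dr":[0,0,0]},
    {"dp":[0,0,0.03],"dr":[0,0,0]},
    {"dp":[0,0,0.03],"dr":[0,0,0]},
    {"dp":[0,0,0.011],"dr":[0,0,0]},
    {"dp":[0,0,0],"dr":[0,0,0]},
    {"dp":[0,0,0],"dr":[0,0,0]},
  ],
)

```text
t: 11.7
ee_pos: [0.5174, -0.032, 0.107]
orientation: [0.723, 0.691, 0.0, 0.0]
force: [0.6, -0.2, -0.2]
gripper_width: 0.412
grip_force: 0.0
```

Emit:
arm_command(
  jaw=255,
  squeeze=25,
  rows=[
    {"dp":[0,0,0],"dr":[0,0,0]},
    {"dp":[0,0,0],"dr":[0,0,0]},
    {"dp":[0,0,0],"dr":[0,0,0]},
    {"dp":[0,0,0],"dr":[0,0,0]},
    {"dp":[0,0,0],"dr":[0,0,0]},
    {"dp":[0,0,0],"dr":[0,0,0]},
  ],
)

```text
t: 12.3
ee_pos: [0.5197, -0.032, 0.108]
orientation: [0.723, 0.691, 0.002, 0.003]
force: [5.5, -0.2, -2.2]
gripper_width: 0.135
grip_force: 32.1
```

```bash
python3 - <<'E'
from h import *
tcp()
im=imaging.get_image("side"); save(im,"side5.png",(250,120,370,220),6)
E
```

```text
t 12.3 TCP disp [-0.0373  0.0823  0.108 ] ytool yaw rel 0.09 w 0.135 gf 32.1 F [ 5.5 -0.2 -2.2] q [-0.28  0.33  1.79  0.    1.02 -0.23]
```

View pics/side5.png

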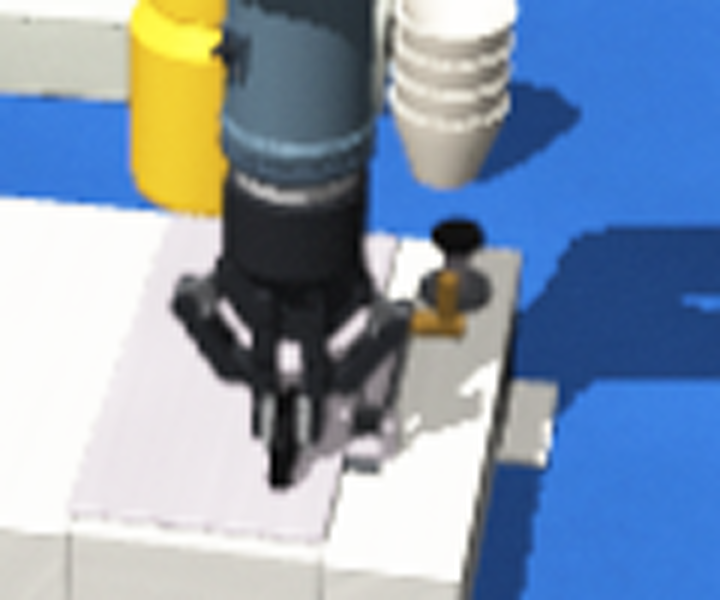

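The fin is gripped at about (297,193). Sliding the cover back.

Emit:
arm_command(
  rows=[
    {"dp":[0,0.008,0],"dr":[0,0,0]},
    {"dp":[0,0.014,0],"dr":[0,0,0]},
    {"dp":[0,0.014,0],"dr":[0,0,0]},
    {"dp":[0,0.014,0],"dr":[0,0,0]},
    {"dp":[0,0.014,0],"dr":[0,0,0]},
    {"dp":[0,0.014,0],"dr":[0,0,0]},
    {"dp":[0,0.014,0],"dr":[0,0,0]},
    {"dp":[0,0.014,0],"dr":[0,0,0]},
    {"dp":[0,0.014,0],"dr":[0,0,0]},
    {"dp":[0,0.014,0],"dr":[0,0,0]},
    {"dp":[0,0.014,0],"dr":[0,0,0]},
    {"dp":[0,0.012,0],"dr":[0,0,0]},
    {"dp":[0,0.004,0],"dr":[0,0,0]},
    {"dp":[0,0,0],"dr":[0,0,0]},
    {"dp":[0,0,0],"dr":[0,0,0]},
    {"dp":[0,0,0],"dr":[0,0,0]},
  ],
)

```text
t: 13.95
ee_pos: [0.6796, -0.0399, 0.1079]
orientation: [0.723, 0.691, -0.001, -0.0]
force: [-7.8, -2.9, 8.4]
gripper_width: 0.13
grip_force: 33.4
```

```bash
python3 -c "
from h import *
tcp()"
```

```text
t 13.9 TCP disp [0.1228 0.082  0.1079] ytool yaw rel 0.1 w 0.13 gf 33.4 F [-7.8 -2.9  8.4] q [-0.22  0.59  1.35 -0.    1.2  -0.17]
```

Emit:
arm_command(
  jaw=60,
  rows=[
    {"dp":[0,0,0],"dr":[0,0,0]},
    {"dp":[0,0,0],"dr":[0,0,0]},
    {"dp":[0,0,0],"dr":[0,0,0]},
    {"dp":[0,0,-0.03],"dr":[0,0,0]},
    {"dp":[0,0,-0.03],"dr":[0,0,0]},
    {"dp":[0,0,-0.03],"dr":[0,0,0]},
    {"dp":[0,-0.03,0],"dr":[0,0,0]},
    {"dp":[0,-0.03,0],"dr":[0,0,0]},
    {"dp":[0,0,0],"dr":[0,0,0]},
  ],
)

```text
t: 14.85
ee_pos: [0.6175, -0.0352, 0.1963]
orientation: [0.723, 0.691, -0.001, -0.001]
force: [0.5, -0.3, -0.2]
gripper_width: 0.766
grip_force: 0.0
```

```bash
cat > stacks.py <<'E'
from h import *
from itertools import product
np.set_printoptions(precision=4,suppress=True)
def tri(a,pa,b,pb):
    o1,d1=ray(a,pa);o2,d2=ray(b,pb)
    s,t=np.linalg.lstsq(np.stack([d1,-d2],1),o2-o1,rcond=None)[0]
    return (o1+s*d1+o2+t*d2)/2,np.linalg.norm(o1+s*d1-o2-t*d2)
def look():
    t=imaging.get_image("top"); T=imaging.spot_in("stack1","top"); s=imaging.get_image("side"); S=imaging.spot_in("stack1","side")
    for d in T:
        c,r=np.round(d["at"]).astype(int)
        print("top",d["at"],round(d["p"],2),"disp z=.05",D(at_z(t,d["at"],.05))[:2],"rgb",t["pixels"][r-3:r+4,c-3:c+4].mean((0,1)).astype(int))
    for d in S:
        c,r=np.round(d["at"]).astype(int)
        print("side",d["at"],round(d["p"],2),"disp z=.033",D(at_z(s,d["at"],.038))[:2],"rgb",s["pixels"][r-3:r+4,c-3:c+4].mean((0,1)).astype(int))
    return t,s
if __name__=="__main__":
    tcp(); look()
E
python3 stacks.py
```

```text
t 14.8 TCP disp [0.0605 0.0837 0.1963] ytool yaw rel 0.13 w 0.766 gf 0.0 F [ 0.5 -0.3 -0.2] q [-0.24  0.41  1.42 -0.    1.31 -0.19]
top [235.8, 256.6] 0.69 disp z=.05 [-0.1412  0.2872] rgb [176 173 172]
top [232.8, 225.4] 0.64 disp z=.05 [-0.0306  0.3016] rgb [151 147 146]
top [252.4, 174.4] 0.48 disp z=.05 [0.156  0.2371] rgb [176 104 128]
top [236.5, 197.2] 0.44 disp z=.05 [0.0715 0.2917] rgb [139 137 139]
side [227.6, 237.5] 0.89 disp z=.033 [0.1515 0.2631] rgb [232 136 170]
side [282.6, 251.1] 0.85 disp z=.033 [-0.0279  0.2934] rgb [234 231 226]
side [230.5, 267.0] 0.77 disp z=.033 [0.1093 0.3876] rgb [ 38 179 175]
side [253.6, 245.2] 0.71 disp z=.033 [0.0641 0.2833] rgb [220 217 211]
side [322.9, 258.2] 0.63 disp z=.033 [-0.1512  0.3022] rgb [233 230 224]
```

```bash
cat > seg.py <<'E'
from h import *
from scipy.optimize import least_squares
np.set_printoptions(precision=4,suppress=True)
def cyl(im,x,y,z0=0):
    a=np.linspace(0,2*np.pi,40)
    p=np.array([proj(im,(x+.025*np.cos(t),y+.025*np.sin(t),z0+h)) for t in a for h in(0,.066)],np.float32)
    h=cv2.convexHull(p); M=cv2.moments(h); return np.array([M["m10"]/M["m00"],M["m01"]/M["m00"]]),M["m00"]
def stacks():
    out=[]
    for n in("top","side"):
        im=imaging.get_image(n); a=im["pixels"].astype(int)
        m=((a.max(2)-a.min(2)<45)&(a.max(2)>95)).astype(np.uint8)
        m=cv2.morphologyEx(m,cv2.MORPH_CLOSE,np.ones((3,3)))
        k,l,st,c=cv2.connectedComponentsWithStats(m,connectivity=4)
        for i in range(1,k):
            w=D(at_z(im,c[i],.033))
            if st[i,4]>60 and -.25<w[0]<.3 and .2<w[1]<.5:
                r=least_squares(lambda v:cyl(im,*v)[0]-c[i],at_z(im,c[i],.033)[:2],diff_step=1e-4)
                print(n,c[i],"area",st[i,4],"exp",round(cyl(im,*r.x)[1]),"disp",D([*r.x,0])[:2])
if __name__=="__main__": tcp(); stacks()
E
python3 seg.py
```

```text
t 15.1 TCP disp [0.065  0.0829 0.1965] ytool yaw rel 0.12 w 0.765 gf 0.0 F [ 0.3 -0.4 -0.2] q [-0.24  0.42  1.41  0.    1.31 -0.19]
top [236.2356 200.7225] area 191 exp 194 disp [0.0608 0.2936]
top [235.5426 226.3883] area 188 exp 188 disp [-0.0325  0.2929]
top [202.9434 232.5   ] area 106 exp 198 disp [-0.0568  0.409 ]
top [234.1751 258.3729] area 177 exp 183 disp [-0.147   0.2938]
top [205.6066 260.1202] area 183 exp 195 disp [-0.1552  0.3954]
side [254.2818 247.5881] area 369 exp 404 disp [0.0609 0.2885]
side [284.3449 251.4412] area 374 exp 410 disp [-0.0325  0.2889]
side [321.6991 262.8188] area 585 exp 430 disp [-0.1497  0.3176]
side [285.2143 282.1681] area 238 exp 465 disp [-0.0573  0.4142]
```

Emit:
arm_command(
  jaw=60,
  squeeze=20,
  rows=[
    {"dp":[0.035,-0.0015,0],"dr":[0,0,0]},
    {"dp":[0.035,0,0],"dr":[0,0,0]},
    {"dp":[0.035,0,0],"dr":[0,0,0]},
    {"dp":[0.035,0,0],"dr":[0,0,0]},
    {"dp":[0.035,0,0],"dr":[0,0,0]},
    {"dp":[0.033,0,0],"dr":[0,0,0]},
    {"dp":[0,0,0],"dr":[0,0,0]},
    {"dp":[0,0,0.03],"dr":[0,0,0]},
    {"dp":[0,0,0.03],"dr":[0,0,0]},
    {"dp":[0,0,0.03],"dr":[0,0,0]},
    {"dp":[0,0,0.03],"dr":[0,0,0]},
    {"dp":[0,0,0.03],"dr":[0,0,0]},
    {"dp":[0,0,0.015],"dr":[0,0,0]},
    {"dp":[0,0,0],"dr":[0,0,0]},
    {"dp":[0,0,0],"dr":[0,0,0]},
  ],
)

```text
t: 16.65
ee_pos: [0.6297, 0.1715, 0.0319]
orientation: [0.723, 0.691, 0.0, 0.0]
force: [0.2, 0.2, 0.2]
gripper_width: 0.766
grip_force: 0.0
```

Emit:
arm_command(
  jaw=255,
  rows=[
    {"dp":[0,0,0],"dr":[0,0,0]},
    {"dp":[0,0,0],"dr":[0,0,0]},
    {"dp":[0,0,0],"dr":[0,0,0]},
    {"dp":[0,0,0],"dr":[0,0,0]},
    {"dp":[0,0,0],"dr":[0,0,0]},
    {"dp":[0,0,0],"dr":[0,0,0]},
  ],
)

```text
t: 17.25
ee_pos: [0.6303, 0.1719, 0.0333]
orientation: [0.723, 0.691, 0.001, 0.001]
force: [0.4, -0.5, 6.5]
gripper_width: 0.581
grip_force: 21.4
```

```bash
python3 -c "
from h import *
tcp()"
```

```text
t 17.2 TCP disp [0.0635 0.2912 0.0333] ytool yaw rel 0.12 w 0.581 gf 21.4 F [ 0.4 -0.5  6.5] q [ 0.1   0.62  1.5  -0.    1.01  0.14]
```

Emit:
arm_command(
  rows=[
    {"dp":[0,0,-0.025],"dr":[0,0,0]},
    {"dp":[0,0,-0.03],"dr":[0,0,0]},
    {"dp":[0,0,-0.03],"dr":[0,0,0]},
    {"dp":[0,0,-0.03],"dr":[0,0,0]},
    {"dp":[0,0,-0.035],"dr":[0,0,0]},
    {"dp":[0,0,0],"dr":[0,0,0]},
    {"dp":[-0.032,-0.0051,0],"dr":[0,0,0]},
    {"dp":[-0.0313,-0.0051,0],"dr":[0,0,0]},
    {"dp":[-0.0313,-0.0051,0],"dr":[0,0,0]},
    {"dp":[-0.0313,-0.0051,0],"dr":[0,0,0]},
    {"dp":[-0.0313,-0.0051,0],"dr":[0,0,0]},
    {"dp":[-0.0313,-0.0051,0],"dr":[0,0,0]},
    {"dp":[-0.0313,-0.0051,0],"dr":[0,0,0]},
    {"dp":[-0.0313,-0.0051,0],"dr":[0,0,0]},
    {"dp":[-0.0313,-0.0051,0],"dr":[0,0,0]},
    {"dp":[-0.0313,-0.0051,0],"dr":[0,0,0]},
    {"dp":[-0.0313,-0.0051,0],"dr":[0,0,0]},
    {"dp":[-0.0313,-0.0051,0],"dr":[0,0,0]},
    {"dp":[0,0,0],"dr":[0,0,0]},
    {"dp":[0,0,0],"dr":[0,0,0]},
  ],
)

```text
t: 19.25
ee_pos: [0.5499, -0.2016, 0.1807]
orientation: [0.724, 0.69, 0.0, -0.001]
force: [0.4, -0.3, -0.2]
gripper_width: 0.583
grip_force: 21.1
```

```bash
python3 - <<'E'
from h import *
tcp()
im=imaging.get_image("side"); save(im,"side6.png",(200,110,350,300),3.1)
E
```

```text
t 19.2 TCP disp [ 0.001  -0.0857  0.1807] ytool yaw rel 0.01 w 0.583 gf 21.1 F [ 0.4 -0.3 -0.2] q [-0.54  0.37  1.53  0.    1.25 -0.49]
```

View pics/side6.png

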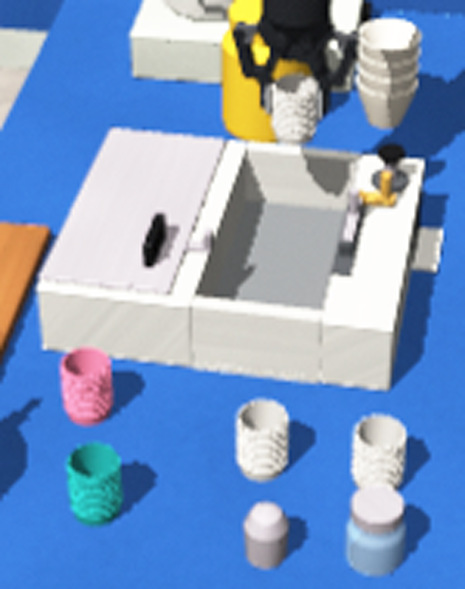

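The stack hangs upright in the jaws at about (295,145), the bay is open, and two white stacks remain at (284,252) and (322,258). Lowering into the bay.

Emit:
arm_command(
  rows=[
    {"dp":[0,0.001,0.025],"dr":[0,0,0]},
    {"dp":[0,0,0.03],"dr":[0,0,0]},
    {"dp":[0,0,0.03],"dr":[0,0,0]},
    {"dp":[0,0,0.025],"dr":[0,0,0]},
    {"dp":[0,0,0.015],"dr":[0,0,0]},
    {"dp":[0,0,0.008],"dr":[0,0,0]},
    {"dp":[0,0,0],"dr":[0,0,0]},
    {"dp":[0,0,0],"dr":[0,0,0]},
    {"dp":[0,0,0],"dr":[0,0,0]},
  ],
)

```text
t: 20.2
ee_pos: [0.5524, -0.2016, 0.0495]
orientation: [0.723, 0.691, 0.0, 0.001]
force: [0.6, -1.1, -0.2]
gripper_width: 0.576
grip_force: 21.1
```

```bash
python3 -c "
from h import *
tcp()"
```

```text
t 20.2 TCP disp [ 0.0034 -0.0855  0.0495] ytool yaw rel 0.14 w 0.576 gf 21.1 F [ 0.6 -1.1 -0.2] q [-0.54  0.51  1.67  0.    0.96 -0.49]
```

Emit:
arm_command(
  rows=[
    {"dp":[0,0,0.0035],"dr":[0,0,0]},
    {"dp":[0,0,0],"dr":[0,0,0]},
    {"dp":[0,0,0],"dr":[0,0,0]},
  ],
)

```text
t: 20.5
ee_pos: [0.552, -0.2018, 0.0454]
orientation: [0.723, 0.691, 0.0, 0.001]
force: [0.2, -0.3, 1.1]
gripper_width: 0.575
grip_force: 21.1
```

Emit:
arm_command(
  jaw=60,
  rows=[
    {"dp":[0,0,0],"dr":[0,0,0]},
    {"dp":[0,0,0],"dr":[0,0,0]},
    {"dp":[0,0,0],"dr":[0,0,0]},
    {"dp":[0,0,0],"dr":[0,0,0]},
    {"dp":[0,0,-0.02],"dr":[0,0,0]},
    {"dp":[0,0,-0.03],"dr":[0,0,0]},
    {"dp":[0,0,-0.03],"dr":[0,0,0]},
    {"dp":[0,0,-0.03],"dr":[0,0,0]},
    {"dp":[0,0,-0.04],"dr":[0,0,0]},
    {"dp":[0,0,0],"dr":[0,0,0]},
    {"dp":[0.035,0,0],"dr":[0,0,0]},
    {"dp":[0.035,0,0],"dr":[0,0,0]},
    {"dp":[0.035,0,0],"dr":[0,0,0]},
    {"dp":[0.035,0,0],"dr":[0,0,0]},
    {"dp":[0,0,0],"dr":[0,0,0]},
  ],
)

```text
t: 22.0
ee_pos: [0.5573, -0.0574, 0.1943]
orientation: [0.722, 0.692, 0.0, -0.001]
force: [-0.2, -0.4, 0.6]
gripper_width: 0.765
grip_force: 0.0
```

```bash
python3 - <<'E'
from seg import *
tcp(); stacks()
im=imaging.get_image("side"); save(im,"side7.png",(200,110,350,300),3.1)
E
```

```text
t 22.0 TCP disp [0.0014 0.0587 0.1943] ytool yaw rel 0.34 w 0.765 gf 0.0 F [-0.2 -0.4  0.6] q [-0.3   0.31  1.58  0.    1.26 -0.26]
top [235.6064 226.3457] area 188 exp 188 disp [-0.0323  0.2927]
top [202.8654 232.4423] area 104 exp 198 disp [-0.0566  0.4093]
top [234.1751 258.3729] area 177 exp 183 disp [-0.147   0.2938]
top [205.6359 260.1522] area 184 exp 195 disp [-0.1553  0.3952]
side [284.3449 251.4412] area 374 exp 410 disp [-0.0325  0.2889]
side [321.6957 262.7846] area 585 exp 430 disp [-0.1497  0.3174]
side [285.2143 282.1681] area 238 exp 465 disp [-0.0573  0.4142]
```

View pics/side7.png

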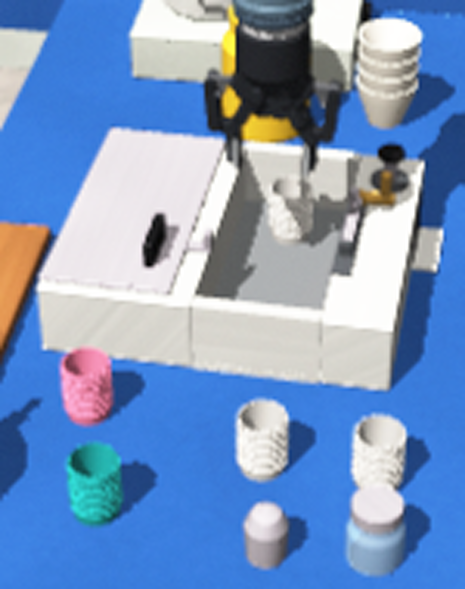

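The first stack stands in the bay at about (294,178). Next is stack B at (284,252).

Emit:
arm_command(
  jaw=60,
  rows=[
    {"dp":[0.0395,-0.0055,0],"dr":[0,0,0]},
    {"dp":[0.0394,-0.0055,0],"dr":[0,0,0]},
    {"dp":[0.0394,-0.0055,0],"dr":[0,0,0]},
    {"dp":[0.0394,-0.0055,0],"dr":[0,0,0]},
    {"dp":[0.0394,-0.0055,0],"dr":[0,0,0]},
    {"dp":[0.0394,-0.0055,0],"dr":[0,0,0]},
    {"dp":[0,0,0],"dr":[0,0,0]},
    {"dp":[0,0,0],"dr":[0,0,0]},
    {"dp":[0,0,0.03],"dr":[0,0,0]},
    {"dp":[0,0,0.03],"dr":[0,0,0]},
    {"dp":[0,0,0.03],"dr":[0,0,0]},
    {"dp":[0,0,0.03],"dr":[0,0,0]},
    {"dp":[0,0,0.03],"dr":[0,0,0]},
    {"dp":[0,0,0.013],"dr":[0,0,0]},
    {"dp":[0,0,0],"dr":[0,0,0]},
    {"dp":[0,0,0],"dr":[0,0,0]},
  ],
)

```text
t: 23.75
ee_pos: [0.5368, 0.1753, 0.0326]
orientation: [0.724, 0.69, 0.0, 0.0]
force: [-0.0, -0.2, -0.2]
gripper_width: 0.764
grip_force: 0.0
```

Emit:
arm_command(
  jaw=255,
  rows=[
    {"dp":[0,0,0],"dr":[0,0,0]},
    {"dp":[0,0,0],"dr":[0,0,0]},
    {"dp":[0,0,0],"dr":[0,0,0]},
    {"dp":[0,0,0],"dr":[0,0,0]},
    {"dp":[0,0,0],"dr":[0,0,0]},
    {"dp":[0,0,0],"dr":[0,0,0]},
  ],
)

```text
t: 24.35
ee_pos: [0.5372, 0.1762, 0.0336]
orientation: [0.723, 0.691, 0.001, 0.001]
force: [-0.1, -1.6, 7.2]
gripper_width: 0.579
grip_force: 21.4
```

```bash
python3 -c "
from h import *
tcp()"
```

```text
t 24.4 TCP disp [-0.0298  0.291   0.0336] ytool yaw rel 0.14 w 0.579 gf 21.4 F [-0.1 -1.6  7.2] q [ 0.12  0.5   1.74 -0.    0.9   0.17]
```

Emit:
arm_command(
  rows=[
    {"dp":[0,0,-0.025],"dr":[0,0,0]},
    {"dp":[0,0,-0.03],"dr":[0,0,0]},
    {"dp":[0,0,-0.03],"dr":[0,0,0]},
    {"dp":[0,0,-0.03],"dr":[0,0,0]},
    {"dp":[0,0,-0.035],"dr":[0,0,0]},
    {"dp":[0,0,0],"dr":[0,0,0]},
    {"dp":[-0.0324,0.0036,0],"dr":[0,0,0]},
    {"dp":[-0.0324,0.0036,0],"dr":[0,0,0]},
    {"dp":[-0.0324,0.0036,0],"dr":[0,0,0]},
    {"dp":[-0.0323,0.0036,0],"dr":[0,0,0]},
    {"dp":[-0.0323,0.0036,0],"dr":[0,0,0]},
    {"dp":[-0.0323,0.0036,0],"dr":[0,0,0]},
    {"dp":[-0.0323,0.0036,0],"dr":[0,0,0]},
    {"dp":[-0.0323,0.0036,0],"dr":[0,0,0]},
    {"dp":[-0.0323,0.0036,0],"dr":[0,0,0]},
    {"dp":[0,0,0],"dr":[0,0,0]},
    {"dp":[0,0,0],"dr":[0,0,0]},
    {"dp":[0,0,0],"dr":[0,0,0]},
  ],
)

```text
t: 26.15
ee_pos: [0.5544, -0.1149, 0.1814]
orientation: [0.723, 0.691, -0.0, -0.001]
force: [-0.4, -0.1, -0.9]
gripper_width: 0.582
grip_force: 21.1
```

```bash
python3 -c "
from h import *
tcp()"
```

```text
t 26.1 TCP disp [0.0013 0.0011 0.1814] ytool yaw rel 0.14 w 0.582 gf 21.1 F [-0.4 -0.1 -0.9] q [-0.4   0.33  1.58  0.    1.23 -0.36]
```

Emit:
arm_command(
  rows=[
    {"dp":[0,0,0.025],"dr":[0,0,0]},
    {"dp":[0,0,0.03],"dr":[0,0,0]},
    {"dp":[0,0,0.03],"dr":[0,0,0]},
    {"dp":[0,0,0.025],"dr":[0,0,0]},
    {"dp":[0,0,0.015],"dr":[0,0,0]},
    {"dp":[0,0,0.0085],"dr":[0,0,0]},
    {"dp":[0,0,0],"dr":[0,0,0]},
    {"dp":[0,0,0.003],"dr":[0,0,0]},
    {"dp":[0,0,0],"dr":[0,0,0]},
    {"dp":[0,0,0],"dr":[0,0,0]},
  ],
)

```text
t: 27.15
ee_pos: [0.5554, -0.1161, 0.0462]
orientation: [0.723, 0.691, 0.0, 0.001]
force: [0.7, -0.3, -1.0]
gripper_width: 0.578
grip_force: 21.1
```

```bash
python3 -c "
from h import *
tcp()"
```

```text
t 27.1 TCP disp [ 0.0023 -0.      0.0462] ytool yaw rel 0.12 w 0.578 gf 21.1 F [ 0.7 -0.3 -1. ] q [-0.4   0.49  1.72  0.    0.93 -0.36]
```

Emit:
arm_command(
  jaw=60,
  rows=[
    {"dp":[0,0,0.0005],"dr":[0,0,0]},
    {"dp":[0,0,0],"dr":[0,0,0]},
    {"dp":[0,0,0],"dr":[0,0,0]},
    {"dp":[0,0,0],"dr":[0,0,0]},
    {"dp":[0,0,-0.02],"dr":[0,0,0]},
    {"dp":[0,0,-0.03],"dr":[0,0,0]},
    {"dp":[0,0,-0.03],"dr":[0,0,0]},
    {"dp":[0,0,-0.03],"dr":[0,0,0]},
    {"dp":[0,0,-0.04],"dr":[0,0,0]},
    {"dp":[0,0,0],"dr":[0,0,0]},
    {"dp":[0.036,-0.018,0],"dr":[0,0,0]},
    {"dp":[0.036,-0.018,0],"dr":[0,0,0]},
    {"dp":[0.036,-0.018,0],"dr":[0,0,0]},
    {"dp":[0.036,-0.018,0],"dr":[0,0,0]},
    {"dp":[0,0,0],"dr":[0,0,0]},
    {"dp":[0,0,0],"dr":[0,0,0]},
  ],
)

```text
t: 28.75
ee_pos: [0.4892, 0.0319, 0.1948]
orientation: [0.722, 0.692, 0.0, 0.0]
force: [-0.1, -0.8, -0.3]
gripper_width: 0.768
grip_force: 0.0
```

```bash
python3 - <<'E'
from seg import *
tcp(); stacks()
E
```

```text
t 28.8 TCP disp [-0.0708  0.1446  0.1948] ytool yaw rel 0.24 w 0.768 gf 0.0 F [-0.1 -0.8 -0.3] q [-0.16  0.19  1.74 -0.    1.21 -0.12]
top [202.4947 232.0842] area 95 exp 199 disp [-0.0553  0.4107]
top [205.6776 260.1639] area 183 exp 195 disp [-0.1553  0.3951]
side [321.6866 262.8151] area 584 exp 430 disp [-0.1497  0.3175]
side [285.0433 282.0173] area 231 exp 465 disp [-0.0567  0.4137]
```

Emit:
arm_command(
  jaw=60,
  rows=[
    {"dp":[0.037,-0.0187,0],"dr":[0,0,0]},
    {"dp":[0.037,-0.0187,0],"dr":[0,0,0]},
    {"dp":[0.037,-0.0187,0],"dr":[0,0,0]},
    {"dp":[0.0365,-0.0187,0],"dr":[0,0,0]},
    {"dp":[0,0,0],"dr":[0,0,0]},
    {"dp":[0,0,0],"dr":[0,0,0]},
    {"dp":[0,0,0],"dr":[0,0,0]},
    {"dp":[0,0,0.03],"dr":[0,0,0]},
    {"dp":[0,0,0.03],"dr":[0,0,0]},
    {"dp":[0,0,0.03],"dr":[0,0,0]},
    {"dp":[0,0,0.03],"dr":[0,0,0]},
    {"dp":[0,0,0.03],"dr":[0,0,0]},
    {"dp":[0,0,0.013],"dr":[0,0,0]},
    {"dp":[0,0,0],"dr":[0,0,0]},
    {"dp":[0,0,0],"dr":[0,0,0]},
  ],
)

```text
t: 30.35
ee_pos: [0.4225, 0.1809, 0.0319]
orientation: [0.724, 0.69, -0.0, 0.0]
force: [-0.0, 0.8, -0.2]
gripper_width: 0.766
grip_force: 0.0
```

Emit:
arm_command(
  jaw=255,
  rows=[
    {"dp":[0,0,0],"dr":[0,0,0]},
    {"dp":[0,0,0],"dr":[0,0,0]},
    {"dp":[0,0,0],"dr":[0,0,0]},
    {"dp":[0,0,0],"dr":[0,0,0]},
    {"dp":[0,0,0],"dr":[0,0,0]},
    {"dp":[0,0,0],"dr":[0,0,0]},
  ],
)

```text
t: 30.95
ee_pos: [0.4227, 0.1819, 0.0329]
orientation: [0.723, 0.691, 0.001, 0.001]
force: [0.7, -2.5, 7.6]
gripper_width: 0.584
grip_force: 21.2
```

```bash
python3 -c "
from h import *
tcp()"
```

```text
t 30.9 TCP disp [-0.1444  0.2913  0.0329] ytool yaw rel 0.14 w 0.584 gf 21.2 F [ 0.7 -2.5  7.6] q [ 0.16  0.36  2.   -0.    0.78  0.21]
```

Emit:
arm_command(
  rows=[
    {"dp":[0,0,-0.025],"dr":[0,0,0]},
    {"dp":[0,0,-0.03],"dr":[0,0,0]},
    {"dp":[0,0,-0.03],"dr":[0,0,0]},
    {"dp":[0,0,-0.03],"dr":[0,0,0]},
    {"dp":[0,0,-0.035],"dr":[0,0,0]},
    {"dp":[0,0,0],"dr":[0,0,0]},
    {"dp":[-0.0295,0.021,0],"dr":[0,0,0]},
    {"dp":[-0.0295,0.021,0],"dr":[0,0,0]},
    {"dp":[-0.0295,0.021,0],"dr":[0,0,0]},
    {"dp":[-0.0295,0.021,0],"dr":[0,0,0]},
    {"dp":[-0.0295,0.021,0],"dr":[0,0,0]},
    {"dp":[-0.0295,0.021,0],"dr":[0,0,0]},
    {"dp":[-0.0295,0.021,0],"dr":[0,0,0]},
    {"dp":[0,0,0],"dr":[0,0,0]},
    {"dp":[0,0,0],"dr":[0,0,0]},
    {"dp":[0,0,0],"dr":[0,0,0]},
  ],
)

```text
t: 32.55
ee_pos: [0.5579, -0.0301, 0.181]
orientation: [0.723, 0.691, -0.0, -0.001]
force: [0.0, 0.7, -1.2]
gripper_width: 0.579
grip_force: 21.2
```

```bash
python3 - <<'E'
from h import *
tcp()
im=imaging.get_image("side"); save(im,"side8.png",(200,110,350,300),3.1)
E
```

```text
t 32.5 TCP disp [0.0007 0.086  0.181 ] ytool yaw rel 0.14 w 0.579 gf 21.2 F [ 0.   0.7 -1.2] q [-0.25  0.32  1.6   0.    1.23 -0.21]
```

View pics/side8.png

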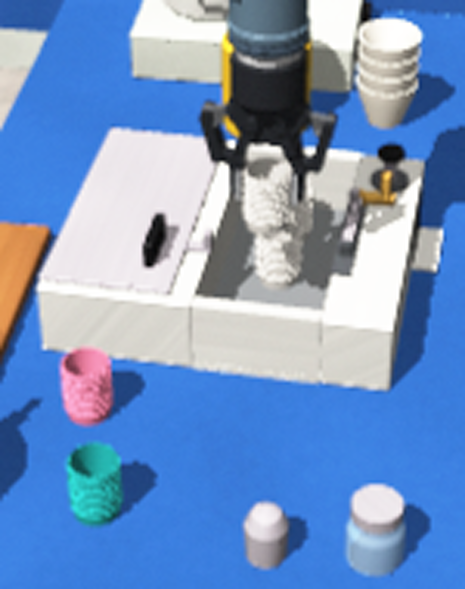

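The held stack is at about (287,175). Stack B stands at about (290,192), which is the bay centre, and the left third of the bay is free. Lowering.

Emit:
arm_command(
  rows=[
    {"dp":[0,0,0.025],"dr":[0,0,0]},
    {"dp":[0,0,0.03],"dr":[0,0,0]},
    {"dp":[0,0,0.03],"dr":[0,0,0]},
    {"dp":[0,0,0.025],"dr":[0,0,0]},
    {"dp":[0,0,0.015],"dr":[0,0,0]},
    {"dp":[0,0,0.0085],"dr":[0,0,0]},
    {"dp":[0,0,0],"dr":[0,0,0]},
    {"dp":[0,0,0.003],"dr":[0,0,0]},
    {"dp":[0,0,0],"dr":[0,0,0]},
    {"dp":[0,0,0],"dr":[0,0,0]},
  ],
)

```text
t: 33.6
ee_pos: [0.5594, -0.0311, 0.0461]
orientation: [0.723, 0.691, 0.0, 0.001]
force: [-0.1, 0.6, -0.6]
gripper_width: 0.578
grip_force: 21.2
```

Emit:
arm_command(
  jaw=60,
  rows=[
    {"dp":[0,0,0],"dr":[0,0,0]},
    {"dp":[0,0,0],"dr":[0,0,0]},
    {"dp":[0,0,0],"dr":[0,0,0]},
    {"dp":[0,0,0],"dr":[0,0,0]},
    {"dp":[0,0,-0.02],"dr":[0,0,0]},
    {"dp":[0,0,-0.03],"dr":[0,0,0]},
    {"dp":[0,0,-0.03],"dr":[0,0,0]},
    {"dp":[0,0,-0.03],"dr":[0,0,0]},
    {"dp":[0,0,-0.04],"dr":[0,0,0]},
    {"dp":[0,0.03,0],"dr":[0,0,0]},
    {"dp":[0,0.045,0],"dr":[0,0,0]},
    {"dp":[0,0.045,0],"dr":[0,0,0]},
    {"dp":[0,0,0],"dr":[0,0,0]},
    {"dp":[0,0,0],"dr":[0,0,0]},
  ],
)

```text
t: 35.0
ee_pos: [0.6787, -0.0365, 0.1937]
orientation: [0.723, 0.691, -0.001, -0.001]
force: [0.0, 0.3, -0.7]
gripper_width: 0.765
grip_force: 0.0
```

```bash
python3 - <<'E'
from h import *
tcp()
im=imaging.get_image("side"); save(im,"side9.png",(240,130,350,240),5)
t=imaging.get_image("top"); save(t,"top9.png",(180,140,380,280),4)
for c in(t,im): print([proj(c,W(0,y,.078)).round() for y in(-.085,0,.085)])
E
```

```text
t 35.0 TCP disp [0.1217 0.0854 0.1937] ytool yaw rel 0.13 w 0.765 gf 0.0 F [ 0.   0.3 -0.7] q [-0.22  0.52  1.25 -0.    1.37 -0.17]
[array([342., 218.]), array([318., 218.]), array([294., 217.])]
[array([294., 170.]), array([290., 184.]), array([286., 199.])]
```

View pics/side9.png

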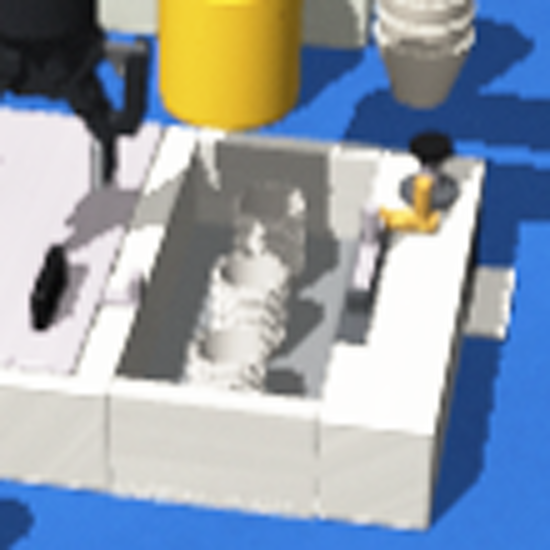

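All three stacks stand upright in a row, tops at about (294,170), (290,184) and (285,198). Next I shut the cover, with the fin at (250,187).

Emit:
arm_command(
  jaw=150,
  rows=[
    {"dp":[-0.002,0.001,0],"dr":[0,0,0]},
    {"dp":[0,0,0],"dr":[0,0,0]},
    {"dp":[0,0,0],"dr":[0,0,0]},
    {"dp":[0,0,0.03],"dr":[0,0,0]},
    {"dp":[0,0,0.03],"dr":[0,0,0]},
    {"dp":[0,0,0.02],"dr":[0,0,0]},
    {"dp":[0,0,0.007],"dr":[0,0,0]},
    {"dp":[0,0,0],"dr":[0,0,0]},
    {"dp":[0,0,0],"dr":[0,0,0]},
  ],
)

```text
t: 36.0
ee_pos: [0.6804, -0.0388, 0.1097]
orientation: [0.723, 0.691, 0.001, 0.001]
force: [0.8, -0.0, -0.7]
gripper_width: 0.41
grip_force: 0.0
```

Emit:
arm_command(
  jaw=255,
  squeeze=25,
  rows=[
    {"dp":[0,0,0],"dr":[0,0,0]},
    {"dp":[0,0,0],"dr":[0,0,0]},
    {"dp":[0,0,0],"dr":[0,0,0]},
    {"dp":[0,0,0],"dr":[0,0,0]},
    {"dp":[0,0,0],"dr":[0,0,0]},
    {"dp":[0,0,0],"dr":[0,0,0]},
  ],
)

```text
t: 36.6
ee_pos: [0.6796, -0.0387, 0.1101]
orientation: [0.723, 0.691, 0.0, 0.0]
force: [-4.0, -0.6, 4.8]
gripper_width: 0.133
grip_force: 28.7
```

Emit:
arm_command(
  rows=[
    {"dp":[0,-0.008,0],"dr":[0,0,0]},
    {"dp":[0,-0.014,0],"dr":[0,0,0]},
    {"dp":[0,-0.014,0],"dr":[0,0,0]},
    {"dp":[0,-0.014,0],"dr":[0,0,0]},
    {"dp":[0,-0.014,0],"dr":[0,0,0]},
    {"dp":[0,-0.014,0],"dr":[0,0,0]},
    {"dp":[0,-0.014,0],"dr":[0,0,0]},
    {"dp":[0,-0.014,0],"dr":[0,0,0]},
    {"dp":[0,-0.014,0],"dr":[0,0,0]},
    {"dp":[0,-0.014,0],"dr":[0,0,0]},
    {"dp":[0,-0.014,0],"dr":[0,0,0]},
    {"dp":[0,-0.012,0],"dr":[0,0,0]},
    {"dp":[0,-0.002,0],"dr":[0,0,0]},
    {"dp":[0,0,0],"dr":[0,0,0]},
    {"dp":[0,0,0],"dr":[0,0,0]},
    {"dp":[0,0,0],"dr":[0,0,0]},
  ],
)

```text
t: 38.2
ee_pos: [0.5198, -0.0308, 0.11]
orientation: [0.723, 0.691, 0.002, 0.002]
force: [4.2, 3.4, 6.5]
gripper_width: 0.131
grip_force: 29.0
```

```bash
python3 -c "
from h import *
tcp()"
```

```text
t 38.2 TCP disp [-0.0373  0.0834  0.11  ] ytool yaw rel 0.1 w 0.131 gf 29.0 F [4.2 3.4 6.5] q [-0.27  0.33  1.78  0.    1.02 -0.23]
```

Emit:
arm_command(
  jaw=150,
  squeeze=20,
  rows=[
    {"dp":[0,0,0],"dr":[0,0,0]},
    {"dp":[0,0,0],"dr":[0,0,0]},
    {"dp":[0,0,0],"dr":[0,0,0]},
    {"dp":[0,0,-0.035],"dr":[0,0,0]},
    {"dp":[0,0,-0.035],"dr":[0,0,0]},
    {"dp":[-0.033,-0.0135,0],"dr":[0,0,0]},
    {"dp":[-0.033,-0.0135,0],"dr":[0,0,0]},
    {"dp":[-0.032,-0.012,0],"dr":[0,0,0]},
    {"dp":[0,0,0],"dr":[0,0,0]},
    {"dp":[0,0,0],"dr":[0,0,0]},
    {"dp":[0,0,0.03],"dr":[0,0,0]},
    {"dp":[0,0,0.022],"dr":[0,0,0]},
    {"dp":[0,0,0.01],"dr":[0,0,0]},
    {"dp":[0,0,0],"dr":[0,0,0]},
    {"dp":[0,0,0],"dr":[0,0,0]},
  ],
)

```text
t: 39.7
ee_pos: [0.475, -0.127, 0.1168]
orientation: [0.723, 0.691, 0.0, 0.0]
force: [0.1, -0.2, 0.3]
gripper_width: 0.413
grip_force: 0.0
```

Emit:
arm_command(
  jaw=255,
  rows=[
    {"dp":[0,0,0],"dr":[0,0,0]},
    {"dp":[0,0,0],"dr":[0,0,0]},
    {"dp":[0,0,0],"dr":[0,0,0]},
    {"dp":[0,0,0],"dr":[0,0,0]},
    {"dp":[0,0,0],"dr":[0,0,0]},
    {"dp":[0,0,0],"dr":[0,0,0]},
  ],
)

```text
t: 40.3
ee_pos: [0.475, -0.1275, 0.1174]
orientation: [0.723, 0.691, 0.0, 0.001]
force: [-0.8, 1.5, 6.2]
gripper_width: 0.131
grip_force: 20.8
```

```bash
python3 -c "
from h import *
tcp()"
```

```text
t 40.3 TCP disp [-0.0774 -0.0153  0.1174] ytool yaw rel 0.11 w 0.131 gf 20.8 F [-0.8  1.5  6.2] q [-0.49  0.28  1.84  0.    1.02 -0.44]
```

Emit:
arm_command(
  rows=[
    {"dp":[0.005,0,-0.001],"dr":[0,0,0]},
    {"dp":[0.007,0,0],"dr":[0,0,0]},
    {"dp":[0.007,0,0],"dr":[0,0,0]},
    {"dp":[0.007,0,0],"dr":[0,0,0]},
    {"dp":[0.006,0,0],"dr":[0,0,0]},
    {"dp":[0.005,0,0],"dr":[0,0,0]},
    {"dp":[0,0,0],"dr":[0,0,0]},
    {"dp":[0,0,0],"dr":[0,0,0]},
    {"dp":[0,0,0],"dr":[0,0,0]},
  ],
)

```text
t: 41.2
ee_pos: [0.4766, -0.0922, 0.1175]
orientation: [0.723, 0.691, -0.001, 0.002]
force: [2.6, -9.7, -3.8]
gripper_width: 0.126
grip_force: 20.0
```

```bash
python3 -c "
from h import *
tcp()"
```

```text
t 41.2 TCP disp [-0.0774  0.0201  0.1175] ytool yaw rel 0.16 w 0.126 gf 20.0 F [ 2.6 -9.7 -3.8] q [-0.42  0.27  1.85 -0.    1.02 -0.37]
```

Emit:
arm_command(
  jaw=150,
  rows=[
    {"dp":[0,0,0],"dr":[0,0,0]},
    {"dp":[0,0,0],"dr":[0,0,0]},
    {"dp":[0,0,0],"dr":[0,0,0]},
    {"dp":[0,0,-0.03],"dr":[0,0,0]},
    {"dp":[0,0,-0.03],"dr":[0,0,0]},
    {"dp":[-0.037,-0.015,0],"dr":[0,0,0]},
    {"dp":[-0.037,-0.015,0],"dr":[0,0,0]},
    {"dp":[0,0,0],"dr":[0,0,0]},
    {"dp":[0,0,0],"dr":[0,0,0]},
    {"dp":[0,0,0.03],"dr":[0,0,0]},
    {"dp":[0,0,0.022],"dr":[0,0,0]},
    {"dp":[0,0,0.01],"dr":[0,0,0]},
    {"dp":[0,0,0],"dr":[0,0,0]},
    {"dp":[0,0,0],"dr":[0,0,0]},
  ],
)

```text
t: 42.6
ee_pos: [0.4433, -0.1625, 0.1158]
orientation: [0.723, 0.691, 0.0, 0.0]
force: [0.6, -1.1, -0.4]
gripper_width: 0.411
grip_force: 0.0
```

Emit:
arm_command(
  jaw=255,
  rows=[
    {"dp":[0,0,0],"dr":[0,0,0]},
    {"dp":[0,0,0],"dr":[0,0,0]},
    {"dp":[0,0,0],"dr":[0,0,0]},
    {"dp":[0,0,0],"dr":[0,0,0]},
    {"dp":[0,0,0],"dr":[0,0,0]},
    {"dp":[0,0,0],"dr":[0,0,0]},
  ],
)

```text
t: 43.2
ee_pos: [0.4431, -0.1632, 0.1163]
orientation: [0.723, 0.691, 0.0, 0.001]
force: [-0.8, 1.1, 6.0]
gripper_width: 0.124
grip_force: 20.9
```

```bash
python3 - <<'E'
from h import *
tcp()
im=imaging.get_image("side"); save(im,"side10.png",(270,130,370,220),7)
E
```

```text
t 43.2 TCP disp [-0.1076 -0.0524  0.1163] ytool yaw rel 0.11 w 0.124 gf 20.9 F [-0.8  1.1  6. ] q [-0.59  0.25  1.89  0.    1.01 -0.54]
```

View pics/side10.png

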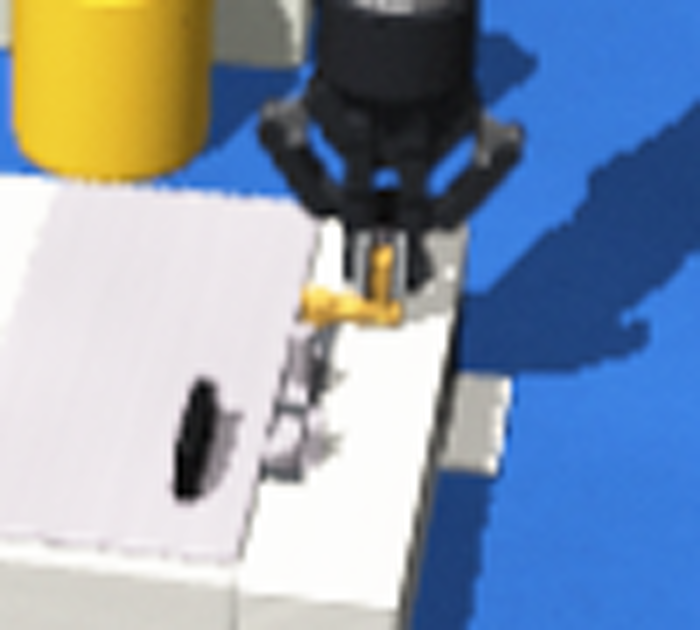

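The brass peg is gripped at about (324,168). The cover is shut and the bolt is home. Swinging the keeper back.

Emit:
arm_command(
  rows=[
    {"dp":[0.0047,0.0004,-0.001],"dr":[0,0,0]},
    {"dp":[0.0046,0.0011,0],"dr":[0,0,0]},
    {"dp":[0.0044,0.0018,0],"dr":[0,0,0]},
    {"dp":[0.004,0.0025,0],"dr":[0,0,0]},
    {"dp":[0.0036,0.0031,0],"dr":[0,0,0]},
    {"dp":[0.0031,0.0036,0],"dr":[0,0,0]},
    {"dp":[0.0025,0.004,0],"dr":[0,0,0]},
    {"dp":[0.0018,0.0044,0],"dr":[0,0,0]},
    {"dp":[0.0011,0.0046,0],"dr":[0,0,0]},
    {"dp":[0.0004,0.0047,0],"dr":[0,0,0]},
    {"dp":[0,0.001,0],"dr":[0,0,0]},
    {"dp":[0,0,0],"dr":[0,0,0]},
    {"dp":[0,0,0],"dr":[0,0,0]},
    {"dp":[0,0,0],"dr":[0,0,0]},
  ],
)

```text
t: 44.65
ee_pos: [0.4729, -0.1303, 0.1156]
orientation: [0.723, 0.691, 0.0, -0.004]
force: [-5.5, 8.4, 5.7]
gripper_width: 0.132
grip_force: 21.6
```

```bash
python3 -c "
from h import *
tcp()"
```

```text
t 44.6 TCP disp [-0.0794 -0.0182  0.1156] ytool yaw rel 0.11 w 0.132 gf 21.6 F [-5.5  8.4  5.7] q [-0.5   0.28  1.84  0.    1.03 -0.45]
```

Emit:
arm_command(
  jaw=150,
  rows=[
    {"dp":[0,0,0],"dr":[0,0,0]},
    {"dp":[0,0,0],"dr":[0,0,0]},
    {"dp":[0,0,0],"dr":[0,0,0]},
    {"dp":[0,0,-0.03],"dr":[0,0,0]},
    {"dp":[0,0,-0.03],"dr":[0,0,0]},
    {"dp":[-0.04,-0.015,-0.01],"dr":[0,0,0]},
    {"dp":[-0.043,-0.015,0],"dr":[0,0,0]},
    {"dp":[0,0,0],"dr":[0,0,0]},
    {"dp":[0,0,0],"dr":[0,0,0]},
  ],
)

```text
t: 45.55
ee_pos: [0.4413, -0.2166, 0.1863]
orientation: [0.724, 0.69, 0.0, 0.0]
force: [-0.7, 0.5, -0.6]
gripper_width: 0.411
grip_force: 0.0
```

```bash
python3 - <<'E'
from h import *
tcp()
im=imaging.get_image("side"); save(im,"side11.png",(280,140,340,200),9)
a=im["pixels"].astype(int); m=(a[:,:,0]-a[:,:,2]>70)&(a[:,:,0]-a[:,:,1]<90); ys,xs=np.nonzero(m[155:200,295:335]); print("gold",xs.mean()+295,ys.mean()+155,len(xs))
b=cv2.imread("pics/side2.png"); 
E
```

```text
t 45.5 TCP disp [-0.1068 -0.1058  0.1863] ytool yaw rel -0.06 w 0.411 gf 0.0 F [-0.7  0.5 -0.6] q [-0.68  0.2   1.75  0.    1.19 -0.64]
gold 315.0 173.62857142857143 35
```

View pics/side11.png

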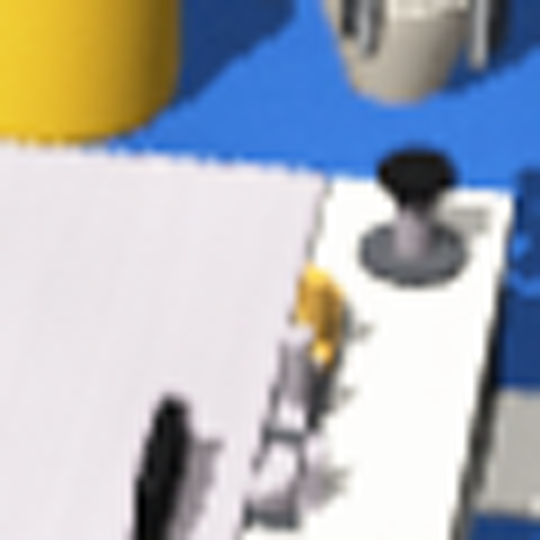

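Emit:
arm_command(
  jaw=255,
  rows=[
    {"dp":[0,0,0],"dr":[0,0,0]},
    {"dp":[0,0,0],"dr":[0,0,0]},
    {"dp":[0,0,0],"dr":[0,0,0]},
    {"dp":[0,0,0],"dr":[0,0,0]},
    {"dp":[0,0,0.02],"dr":[0,0,0]},
    {"dp":[0,0,0.02],"dr":[0,0,0]},
    {"dp":[0,0,0.01],"dr":[0,0,0]},
    {"dp":[0,0,0],"dr":[0,0,0]},
  ],
)

```text
t: 46.4
ee_pos: [0.441, -0.2149, 0.1353]
orientation: [0.723, 0.691, -0.0, -0.001]
force: [-1.4, 1.2, 2.3]
gripper_width: -0.002
grip_force: 1.2
```

```bash
python3 - <<'E'
from h import *
tcp()
a=cv2.imread("pics/side0.png")[:,:,::-1].astype(int); m=(a[:,:,0]-a[:,:,2]>70)&(a[:,:,0]-a[:,:,1]<90); ys,xs=np.nonzero(m[155:200,295:335]); print("gold start",xs.mean()+295,ys.mean()+155,len(xs))
E
```

```text
t 46.4 TCP disp [-0.1072 -0.1042  0.1353] ytool yaw rel 0.13 w -0.002 gf 1.2 F [-1.4  1.2  2.3] q [-0.68  0.25  1.82  0.    1.07 -0.64]
gold start 314.9166666666667 173.83333333333334 36
```

Keeper matches its starting position, and the fingertips are just touching the plunger cap. Pushing it down.

Emit:
arm_command(
  rows=[
    {"dp":[0,0,0.008],"dr":[0,0,0]},
    {"dp":[0,0,0.008],"dr":[0,0,0]},
    {"dp":[0,0,0.007],"dr":[0,0,0]},
    {"dp":[0,0,0.005],"dr":[0,0,0]},
    {"dp":[0,0,0],"dr":[0,0,0]},
    {"dp":[0,0,0],"dr":[0,0,0]},
    {"dp":[0,0,0],"dr":[0,0,0]},
    {"dp":[0,0,0],"dr":[0,0,0]},
  ],
)

```text
t: 47.2
ee_pos: [0.4423, -0.216, 0.1109]
orientation: [0.723, 0.691, 0.0, 0.001]
force: [-4.9, 3.8, 20.4]
gripper_width: -0.002
grip_force: 10.4
```

```bash
python3 -c "
from h import *
tcp()"
```

```text
t 47.2 TCP disp [-0.1059 -0.1053  0.1109] ytool yaw rel 0.13 w -0.002 gf 10.4 F [-4.9  3.8 20.4] q [-0.68  0.28  1.85  0.    1.01 -0.64]
```

Force is 20 N against the 10 N spring, so the plunger is at its stop. Retracting.

Emit:
arm_command(
  rows=[
    {"dp":[0,0,-0.01],"dr":[0,0,0]},
    {"dp":[0,0,-0.02],"dr":[0,0,0]},
    {"dp":[0,0,-0.03],"dr":[0,0,0]},
    {"dp":[0,0,-0.04],"dr":[0,0,0]},
    {"dp":[0,0,-0.04],"dr":[0,0,0]},
    {"dp":[0,-0.03,0],"dr":[0,0,0]},
    {"dp":[0,-0.04,0],"dr":[0,0,0]},
    {"dp":[0,0,0],"dr":[0,0,0]},
    {"dp":[0,0,0],"dr":[0,0,0]},
    {"dp":[0,0,0],"dr":[0,0,0]},
  ],
)

```text
t: 48.2
ee_pos: [0.3724, -0.213, 0.2486]
orientation: [0.723, 0.691, 0.0, 0.001]
force: [-0.0, 0.2, 0.5]
gripper_width: -0.004
grip_force: 0.0
```

```bash
python3 - <<'E'
from h import *
tcp()
im=imaging.get_image("side"); save(im,"side12.png",(220,110,380,230),5)
E
```

```text
t 48.2 TCP disp [-0.1758 -0.1055  0.2486] ytool yaw rel 0.1 w -0.004 gf 0.0 F [-0.   0.2  0.5] q [-0.78  0.03  1.79  0.    1.33 -0.74]
```

View pics/side12.png

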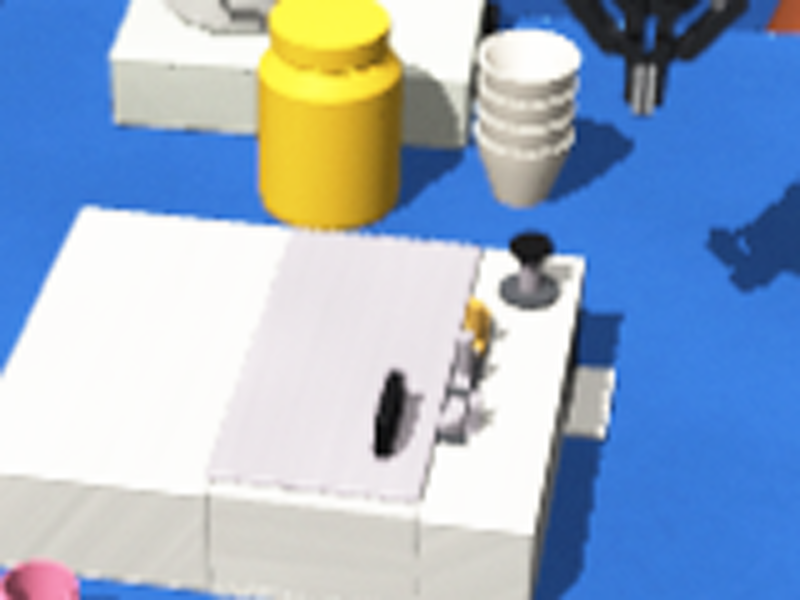

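The cover is shut, the bolt is home, the keeper is back at (315,174), and the plunger cap is up again at (326,159). The arm is clear, so I'm handing in.

```bash
python3 -c "
from bench import manip
print(manip.close_job())"
```

```text
the job is handed in; nothing more can be done
None
```

The job is handed in: the three white stacks present stand in the bay, the cover is shut, the bolt is home, the keeper is back, and the plunger was pushed down and sprang up again; no verdict came back.

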